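Clamp the bushes in the gang clamp and click its torque lock

ROBOT

A 6-joint arm with a two-finger parallel gripper is mounted at the origin on a cart in front of the work surface, level with it; the furniture and walls round the work are solid. World frame = base frame: x ahead of the robot, y to its left, z up, the work surface at z = 0. Lengths are in mm, angles in rad, forces in N, time in s.
With the tool pointing down it reaches from about 350 to 775 mm from the base axis. Payload 7.3 kg.
Tool frame: the origin (TCP) lies between the finger pads; the fingertips stand tcp_to_tips ahead of it and the grasp point (between the pads) lies 5 mm behind it (tcp_to_tips is the distance from the TCP to the fingertips, in mm); z points along the fingers, x is the direction in which the jaws open and shut, and the axes are right-handed (so a half turn about z gives the same grasp; the last joint's range is limited). The gripper opens to 92 mm and grips with 3 to 60 N. Pads are 19 mm wide; open, the fingers measure 130 mm over their backs; the gripper's body (75 mm by 190 mm) begins 47 mm behind the grasp point.
Start: joints at [1.004, 0.342, 1.524, -0, 1.275, -0.146], TCP at [214.445, 479.225, 240.741] pointing down, gripper open.
Joint ranges: [-2.53, 2.53], [-0.77, 2.02], [0.04, 2.7], [-1, 4.14], [0.28, 2.66], [-3.11, 3.11]. Speed limits (rad/s): [2.57, 2.57, 3.14, 3.14, 3.14, 3.14].

INTERFACE

Orientations are given as [roll, pitch, yaw] about the fixed x, y, z axes, in that order (R = Rz(yaw) Ry(pitch) Rx(roll)).
In Python, from plant import * gives the robot as it stands.
- The arm moves only by the tool drive_tool, never from a script. Its argument "deltas" is a list of rows, each an object of numbers: "hand": the gripper's target within -1 to 1 (shut at 1, half-way at 0, fully open at -1); "tx", "ty", "tz": the shift along the tool's x, y, z each as a share of 4 cm, from -1 to 1; "wx", "wy", "wz": the turn, a rotation vector about the tool's x, y, z each as a share of 5 degrees, from -1 to 1. In form: [{"hand": .., "tx": .., "ty": .., "tz": .., "wx": .., "wy": .., "wz": ..}, ...]. A call has 1 to 20 rows; each row shifts and turns the commanded pose from where the row before left it, along the tool's axes as they then stand; what a row does not reach is not made up. A row lasts 1/12 s, in which the tool goes at most 41.7 mm and 7.16 degrees, less where a joint would pass 70% of its speed; a pose out of reach is approached as far as the arm can. A call with a number of a shift or a turn outside -1 to 1 is refused whole. A call with a gripper value outside its range is refused whole. The fingers move at their own pace and stop on an object; the grip force is fixed at half the most. Time passes only in rows, so rows that do not move let the fingers close. It gives the time, the measured TCP pose, the force and the opening at its end, in the units of the state.
- get_obs(): the state, without advancing time (a new reading comes with each control period).
- capture(name): name is "scene" or "top"; returns the picture (420x560x3 uint8, red, green, blue); there is no depth.
- camera_model(name): a dict with "fx", "fy", "cx", "cy" (pixels), "D" ([k1, k2, p1, p2, k3] as OpenCV has them; the pictures are not rectified), "rvec" (rotation vector, rad) and "tvec" (3), from world to camera coordinates, as OpenCV has them. Camera axes: x right, y down, z forward; pixel columns grow to the right and rows downward; lengths in mm; the calibration is good to about 2 mm. A picture is of the moment at which its call begins. camera_model takes no time and is no camera call.
- close_job(): hands the job in, once; it reports no verdict.
The state is a dict: "time": time; "joint_positions": joint angles; "dq": joint speeds; "tau": joint torques, N m; "tool_pos": TCP position; "tcp_rot": TCP orientation; "contact_force": force on the tool from outside, world axes, zero at the start; "moment": the same for the moment, N m; "grip_width": finger opening in mm.
Only numpy, scipy, OpenCV 4.12 (cv2) and the standard library are available. Lean on these libraries where they do the work, as an engineer would, in place of code of your own. Each camera call takes 0.05 s, during which the arm holds its last target.

TASK

Get the brass bushes ready for drilling: release the torque lock of the green clamp by turning its black knob anticlockwise past the click, then open the jaws wide with the hexagon sleeve, lift the steel packing block out and put it in the wooden tray. Stand every brass bush that is here upright on the bed between the jaws, turn the sleeve until both jaws grip the bushes firmly, and only then turn the knob clockwise until it clicks past its detent, fully home in the lock. Leave the white insulator and the blue tin where they are.

Things in the scene. Friction and masses are not known exactly. Their poses are not given: they have to be found in the camera images.
- clamp: green gang clamp fixed to the bench: base plate 130 (x) x 290 (y) x 12 mm, origin at the centre of its underside, z up. In the middle a flat steel bed 64 (x) x 150 (y) mm whose top is 16 mm above the origin; on both sides of it a jaw bar 150 mm long (along y), 16 mm wide, topping out 28 mm above the origin. The jaws move along x, always equally far from the centre line x = 0. At y = +115 mm stands the hexagon sleeve, at y = -115 mm the knob
- sleeve_top (a point): centre of the top face of the steel hexagon sleeve, on its upright turning axis, 78 mm above the clamp's origin. The sleeve is a hexagon 40 mm across flats and 34 mm tall; in the point's own frame (which turns with it) the flats face +x and every 60 deg. Below it stands a round boss of radius 24 to 31 mm. A white stripe on top points along its +x
- sleeve (a joint): turn of the sleeve in rad, -0.5 to 1.8, growing anticlockwise from above, which opens the jaws; clockwise closes them. Clear gap between the jaws = 36 mm + 12 mm per rad (6 mm each jaw): 57.6 mm fully open, bushes are gripped at about -0.17 to -0.22. It turns with a steady friction of about 0.12 N m and stays where it is left, so a grip wound up with 0.2 N m or more is kept
- knob_top (a point): centre of the top of the black knob, on its upright turning axis, 78 mm above the clamp's origin. The knob is a bar 52 mm long, 14 mm wide and 32 mm tall on a round collar of radius 32 mm; the bar lies along the point's own x axis (the point turns with it). A white stripe marks the pointer end (-x)
- knob (a joint): turn of the torque-lock knob in rad, growing anticlockwise from above: 0 = locked (pointer at the red dot, bar along the clamp's x), 1.2 = released (pointer at the white dot), with a stop at both; clockwise locks. An over-centre spring detent holds it at either stop: it takes about 0.2 N m to leave a stop, easing to nothing at the middle (0.6 rad); past the middle it snaps on to the far stop, let go before the middle it springs back
- block: grey steel packing block 32 (x) x 45 (y) x 28 mm, 0.3 kg, origin at the centre of its underside; starts on the bed between the jaws, its 45 mm length along them
- tray: low open wooden tray fixed to the bench, outside 100 (x) x 120 (y) x 18 mm, walls and floor 6 mm, origin at the centre of its underside
- bush_1: brass bush, a ring 34 mm in diameter and 30 mm tall with a 20 mm bore, 0.09 kg, origin at the centre of its underside, z along the bore; starts upright on the bench. Two or three of the four bushes are here, the others are absent
- bush_2: brass bush like bush_1
- bush_3: brass bush like bush_1
- bush_4: brass bush like bush_1
- white_insulator: white porcelain insulator, 34 mm in diameter, 46 mm tall, origin at the centre of its underside; bystander
- blue_tin: open blue tin, 62 mm in diameter, 50 mm tall, origin at the centre of its underside; bystander
- jaw_near: the jaw on the clamp's -x side (origin fixed to the jaw, over the clamp's origin when the sleeve reads 0); it cannot be moved but by the sleeve
- jaw_far: the jaw on the clamp's +x side, likewise, moving opposite to the other

How it is judged (in metres and radians):
On the way, in this order (a step that is already met when the one before it is completed fails the run):
1. torque lock released: knob turned back past its click (above 1.05 rad) (value of joint knob above 1.05 rad), for 0.2 s.
2. jaws opened wide (sleeve beyond 0.5 rad) (value of joint sleeve above 0.5 rad), for 0.2 s.
3. every bush upright on the bed and both jaws gripping them, knob still released (x of bush_1 in the frame of clamp between -0.008 and 0.008 m and y of bush_1 in the frame of clamp between -0.068 and 0.068 m and z of bush_1 in the frame of clamp between 0.012 and 0.02 m and angle between each of bush_1, bush_2, bush_3, bush_4's own z axis and vertical below 0.1 rad and x of bush_2 in the frame of clamp between -0.008 and 0.008 m and y of bush_2 in the frame of clamp between -0.068 and 0.068 m and z of bush_2 in the frame of clamp between 0.012 and 0.02 m and x of bush_3 in the frame of clamp between -0.008 and 0.008 m and y of bush_3 in the frame of clamp between -0.068 and 0.068 m and z of bush_3 in the frame of clamp between 0.012 and 0.02 m and x of bush_4 in the frame of clamp between -0.008 and 0.008 m and y of bush_4 in the frame of clamp between -0.068 and 0.068 m and z of bush_4 in the frame of clamp between 0.012 and 0.02 m and contact force between each of jaw_near, jaw_far and anything else above 2 N and value of joint sleeve below -0.05 rad and value of joint knob above 0.9 rad), for 0.2 s.
At the end, for the whole second after the job is handed in: the torque knob clicked home (locked, below 0.15 rad); every bush that is here stands upright (within 0.1 rad) on the bed between the jaws (within 8 mm of the centre line and 68 mm of the middle along it), both jaws pressing on the bushes; the steel block lies in the tray; all at rest (value of joint knob below 0.15 rad and x of bush_1 in the frame of clamp between -0.008 and 0.008 m and y of bush_1 in the frame of clamp between -0.068 and 0.068 m and z of bush_1 in the frame of clamp between 0.012 and 0.02 m and angle between each of bush_1, bush_2, bush_3, bush_4's own z axis and vertical below 0.1 rad and x of bush_2 in the frame of clamp between -0.008 and 0.008 m and y of bush_2 in the frame of clamp between -0.068 and 0.068 m and z of bush_2 in the frame of clamp between 0.012 and 0.02 m and x of bush_3 in the frame of clamp between -0.008 and 0.008 m and y of bush_3 in the frame of clamp between -0.068 and 0.068 m and z of bush_3 in the frame of clamp between 0.012 and 0.02 m and x of bush_4 in the frame of clamp between -0.008 and 0.008 m and y of bush_4 in the frame of clamp between -0.068 and 0.068 m and z of bush_4 in the frame of clamp between 0.012 and 0.02 m and contact force between each of jaw_near, jaw_far and anything else above 2 N and value of joint sleeve below -0.05 rad and x of block in the frame of tray between -0.044 and 0.044 m and y of block in the frame of tray between -0.054 and 0.054 m and z of block in the frame of tray between 0 and 0.036 m and linear speed of each of bush_1, bush_2, bush_3, bush_4, block below 0.02 m/s); the robot touches nothing.
It fails at once if the white insulator pushed away or knocked over (distance of white_insulator from where it was at the start of the episode above 0.03 m or angle between white_insulator's own z axis and vertical above 0.5 rad).
It fails at once if the blue tin pushed away or knocked over (distance of blue_tin from where it was at the start of the episode above 0.03 m or angle between blue_tin's own z axis and vertical above 0.5 rad).
Of bush_1, bush_2, bush_3, bush_4 only 2 to 3 are there at a start; the rules pass over those that are not, and their reading is None.
At some moment in a run one of block, bush_1, bush_2, bush_3, bush_4 may be knocked a few centimetres aside while the robot is not near it.
It also fails if it takes over 208 s, if anything falls off the work surface, if the arm or the gripper's body presses on something with over 40 N, if the wrist force passes 120 N, or if a joint passes its speed limit or range.

## Working session

There is one attempt and no reset: what is moved stays moved. The work goes in short steps, Python scripts to look and compute and a tool call to move; the robot and the scene stay as the last step left them, time stands still between calls to the robot, and variables do not carry over. Pictures are saved under pics/ and viewed, and the job is handed in when it is done.

Besides the shell and the picture viewer there is one more tool, called after ">>>" by a JSON object that holds its "fn" and its "kwargs". drive_tool: Moves the arm, as the interface text tells. Its arguments: {"type":"object","properties":{"deltas":{"type":"array","items":{"type":"object","properties":{"hand":{"type":"number"},"tx":{"type":"number"},"ty":{"type":"number"},"tz":{"type":"number"},"wx":{"type":"number"},"wy":{"type":"number"},"wz":{"type":"number"}}}}},"required":["deltas"]}

```bash
ls -la; mkdir -p pics; python3 - <<'E'
from plant import *
import cv2
o=get_obs(); print(o)
for n in ("scene","top"):
    im=capture(n); cv2.imwrite(f"pics/{n}0.png",im[:,:,::-1]); print(n,camera_model(n))
E
```

```text
total 12
drwxr-xr-x  3 agent agent 4096 Dec  7 14:22 .
drwxr-xr-x 23 root  root  4096 Dec  7 14:22 ..
drwxr-xr-x  2 agent agent 4096 Dec  7 14:22 pics
{'time': 0.0, 'joint_positions': array([ 1.00403359e+00,  3.42690093e-01,  1.52502723e+00, -1.43697264e-05,
        1.27539876e+00, -1.45957376e-01]), 'dq': array([-0.00084482, -0.00121247, -0.00109816,  0.00053434, -0.00020289,
        0.0011508 ]), 'tau': array([-1.43244040e-03, -4.31248856e+01, -2.44211268e+01,  7.16570718e-02,
        5.60021424e-02, -4.80005224e-05]), 'tool_pos': array([214.21062218, 478.88137432, 240.05831998]), 'tcp_rot': array([-3.14138468e+00,  1.50923595e-03,  1.14999531e+00]), 'contact_force': array([-0.01835926, -0.79177682, -0.7095155 ]), 'moment': array([ 0.00572318, -0.02425173, -0.03514129]), 'grip_width': 92.03177178547813}
scene {'fx': 390.4559257223638, 'fy': 390.4559257223638, 'cx': 276.11561855152956, 'cy': 199.00486525885393, 'D': array([-0.03964068,  0.        ,  0.        ,  0.        ,  0.        ]), 'rvec': array([ 1.96579844, -1.11117156,  0.53817983]), 'tvec': array([-309.56878746,  319.44403398,  731.01077069])}
top {'fx': 488.03894717185517, 'fy': 488.03894717185517, 'cx': 279.3538091345504, 'cy': 206.43234544271263, 'D': array([0.01744266, 0.        , 0.        , 0.        , 0.        ]), 'rvec': array([ 2.1587206 , -2.18687374,  0.08266033]), 'tvec': array([  -2.43265099,  551.35875197, 1523.40451734])}
```

View pics/scene0.png

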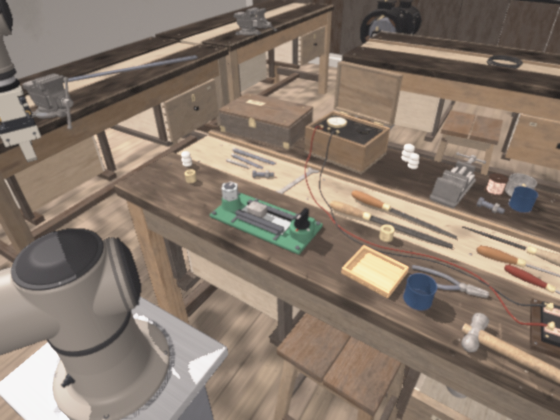

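View pics/top0.png

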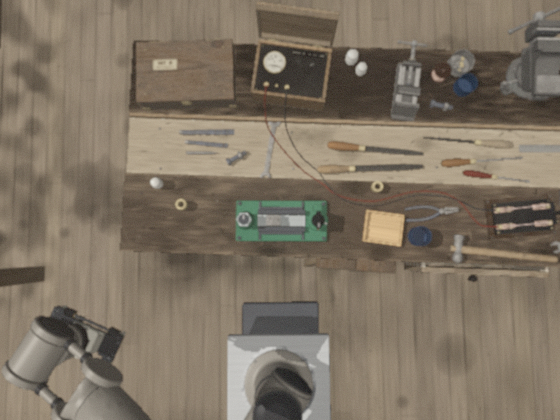

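```bash
python3 - <<'E'
import cv2
t=cv2.imread("pics/top0.png"); s=cv2.imread("pics/scene0.png")
cv2.imwrite("pics/topz.png",cv2.resize(t[165:275,120:460],None,fx=2.35,fy=2.35,interpolation=cv2.INTER_CUBIC))
cv2.imwrite("pics/topc.png",cv2.resize(t[190:255,225:340],None,fx=6.5,fy=6.5,interpolation=cv2.INTER_CUBIC))
cv2.imwrite("pics/scz.png",cv2.resize(s[145:315,160:460],None,fx=2.6,fy=2.6,interpolation=cv2.INTER_CUBIC))
E
```

```text
(no output)
```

View pics/topz.png

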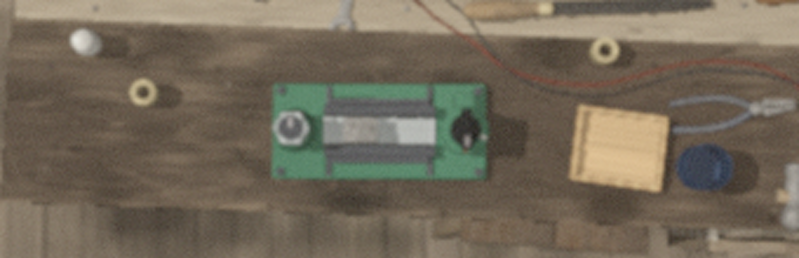

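View pics/topc.png

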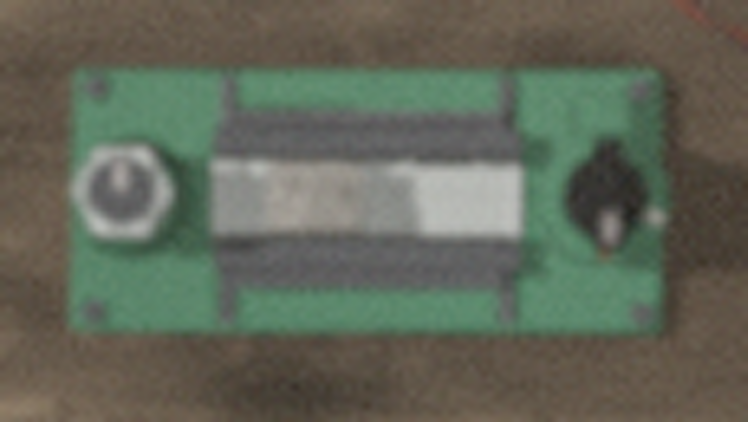

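View pics/scz.png

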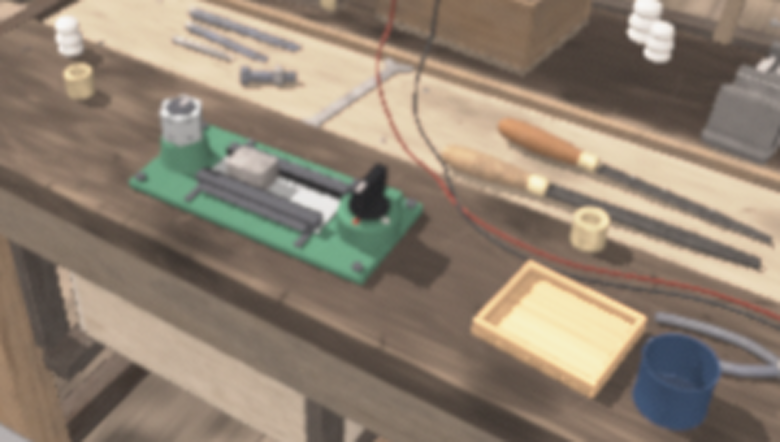

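```bash
cat > h.py <<'E'
import numpy as np, cv2
from plant import *
def cam(n):
    m=camera_model(n); K=np.array([[m['fx'],0,m['cx']],[0,m['fy'],m['cy']],[0,0,1]]); 
    return K,np.array(m['D']),np.array(m['rvec']),np.array(m['tvec'])
def ray(n,uv):
    K,D,r,t=cam(n); p=cv2.undistortPoints(np.array(uv,float).reshape(-1,1,2),K,D).reshape(-1,2)
    R=cv2.Rodrigues(r)[0]; d=np.c_[p,np.ones(len(p))]@R; c=-R.T@t
    return c,d
def onz(n,uv,z):
    c,d=ray(n,uv); s=(z-c[2])/d[:,2]; return c+d*s[:,None]
def proj(n,P):
    K,D,r,t=cam(n); return cv2.projectPoints(np.array(P,float).reshape(-1,1,3),r,t,K,D)[0].reshape(-1,2)
def tri(u1,u2):
    c1,d1=ray('scene',[u1]);c2,d2=ray('top',[u2]);d1=d1[0];d2=d2[0]
    A=np.c_[d1,-d2];s=np.linalg.lstsq(A,c2-c1,rcond=None)[0]
    a=c1+d1*s[0];b=c2+d2*s[1];return (a+b)/2,np.linalg.norm(a-b)
def snap(tag):
    out={}
    for n in('scene','top'):
        im=np.ascontiguousarray(capture(n)[:,:,::-1]); cv2.imwrite(f'pics/{n}_{tag}.png',im); out[n]=im
    return out
def blobs(im,lo,hi,amin=15,roi=None):
    m=cv2.inRange(cv2.cvtColor(im,cv2.COLOR_BGR2HSV),np.array(lo),np.array(hi))
    if roi: z=np.zeros_like(m);x0,y0,x1,y1=roi;z[y0:y1,x0:x1]=m[y0:y1,x0:x1];m=z
    n,l,s,c=cv2.connectedComponentsWithStats(m)
    return m,[(tuple(np.round(c[i],1)),tuple(s[i])) for i in range(1,n) if s[i][4]>=amin]
E
python3 - <<'E'
from h import *
t=cv2.imread("pics/top0.png"); s=cv2.imread("pics/scene0.png")
hs=cv2.cvtColor(t,cv2.COLOR_BGR2HSV); h2=cv2.cvtColor(s,cv2.COLOR_BGR2HSV)
for p in [(282,244),(181,198),(377,181),(384,228),(420,236),(156,183)]: print(p,hs[p[1],p[0]])
for p in [(190,178),(387,235),(375,270)]: print(p,h2[p[1],p[0]])
print('camtop',ray('top',[(280,210)])[0],'camscene',ray('scene',[(280,210)])[0])
m,b=blobs(t,(60,70,50),(85,255,255),200); print(b)
c=max(cv2.findContours(m,cv2.RETR_EXTERNAL,cv2.CHAIN_APPROX_NONE)[0],key=cv2.contourArea)
r=cv2.minAreaRect(c); bx=cv2.boxPoints(r); print(r); P=onz('top',bx,12); print(P.round(1),P.mean(0).round(1))
for n,im in(('top',t),('scene',s)):
  m,b=blobs(im,(18,60,120),(34,255,255),12); print(n,b)
E
```

```text
(282, 244) [18 64 91]
(181, 198) [ 20  72 148]
(377, 181) [ 21  64 194]
(384, 228) [ 17  87 209]
(420, 236) [112  59  78]
(156, 183) [ 17  18 201]
(190, 178) [ 18  76 191]
(387, 235) [ 19  75 217]
(375, 270) [ 22  70 246]
camtop [ 418.55603606  -23.85831809 1564.9298195 ] camscene [-171.38148518 -485.05219647  683.81783036]
[((np.float64(248.2), np.float64(221.2)), (np.int32(236), np.int32(201), np.int32(22), np.int32(40), np.int32(513))), ((np.float64(313.6), np.float64(221.1)), (np.int32(304), np.int32(201), np.int32(23), np.int32(40), np.int32(573))), ((np.float64(280.8), np.float64(237.5)), (np.int32(261), np.int32(235), np.int32(40), np.int32(6), np.int32(228)))]
((315.0, 220.5), (39.0, 22.0), 90.0)
[[ 568.6  -88.4   12. ]
 [ 567.7 -158.6   12. ]
 [ 443.5 -156.1   12. ]
 [ 444.3  -86.3   12. ]] [ 506.  -122.4   12. ]
top [((np.float64(56.3), np.float64(6.1)), (np.int32(53), np.int32(1), np.int32(7), np.int32(9), np.int32(24))), ((np.float64(275.4), np.float64(4.6)), (np.int32(271), np.int32(0), np.int32(10), np.int32(10), np.int32(29))), ((np.float64(464.9), np.float64(3.5)), (n
[... 12128 characters left out ...]
 np.int32(31))), ((np.float64(521.4), np.float64(262.1)), (np.int32(518), np.int32(258), np.int32(9), np.int32(9), np.int32(49))), ((np.float64(551.1), np.float64(287.8)), (np.int32(547), np.int32(284), np.int32(9), np.int32(8), np.int32(47))), ((np.float64(549.0), np.float64(305.5)), (np.int32(545), np.int32(303), np.int32(9), np.int32(7), np.int32(42))), ((np.float64(551.3), np.float64(324.9)), (np.int32(548), np.int32(321), np.int32(7), np.int32(9), np.int32(38))), ((np.float64(466.6), np.float64(327.7)), (np.int32(464), np.int32(326), np.int32(6), np.int32(4), np.int32(12))), ((np.float64(486.7), np.float64(337.5)), (np.int32(484), np.int32(336), np.int32(6), np.int32(4), np.int32(13)))]
```

```bash
cat >> h.py <<'E'
def avg(n,k=4):
    return np.mean([capture(n)[:,:,::-1].astype(float) for _ in range(k)],0).round().astype(np.uint8)
E
python3 - <<'E'
from h import *
t=avg('top'); s=avg('scene'); cv2.imwrite('pics/tA.png',t); cv2.imwrite('pics/sA.png',s)
m,_=blobs(t,(60,70,50),(85,255,255),200)
n,l,st,c=cv2.connectedComponentsWithStats(m); 
z=np.zeros_like(m)
for i in range(1,n):
    if st[i][4]>=40 and 225<c[i][0]<340 and 190<c[i][1]<255: z[l==i]=255
# per-side edge lines, sub-pixel via upsampled
pts=np.argwhere(z)[:,::-1].astype(np.float32); hull=cv2.convexHull(pts)
r=cv2.minAreaRect(hull); print(r)
ys,xs=np.nonzero(z)
def fit(vals): return np.array(vals)
G=t.astype(float); g=G[:,:,1]-G[:,:,2]
# subpixel half-level crossing of green-red along columns (top/bottom edges) and rows
def cross(a,hi):
    i=np.nonzero(a>hi/2)[0]; 
    f=i[0]; lo=f-1+(hi/2-a[f-1])/(a[f]-a[f-1]); e=i[-1]; up=e+(a[e]-hi/2)/(a[e]-a[e+1]); return lo,up
T=[];B=[];L=[];Rr=[]
for x in list(range(266,300)): 
    lo,up=cross(g[192:252,x],np.median(g[203:206,266:300])); T.append((x,lo+192));B.append((x,up+192))
for y in list(range(204,211))+list(range(231,238)):
    lo,up=cross(g[y,228:336],np.median(g[203:206,266:300])); L.append((lo+228,y));Rr.append((up+228,y))
for nm,q in (('T',T),('B',B),('L',L),('R',Rr)):
    P=onz('top',q,12); k=0 if nm in 'TB' else 1
    med=np.median(P[:,k]); ok=abs(P[:,k]-med)<4; pf=np.polyfit(P[ok,1-k],P[ok,k],1); print(nm,med.round(1),pf.round(4),ok.sum())
E
```

```text
((281.0, 220.5), (39.0, 90.0), 90.0)
T 571.3 [1.650000e-02 5.717843e+02] 34
B 443.4 [1.51000e-02 4.43624e+02] 34
L 130.2 [-2.380000e-02  1.423207e+02] 14
R -157.2 [-3.800000e-03 -1.553327e+02] 12
```

```bash
python3 - <<'E'
from h import *
import plant; print([k for k in dir(plant) if not k.startswith('_')], getattr(plant,'tcp_to_tips',None))
t=cv2.imread('pics/tA.png'); s=cv2.imread('pics/sA.png')
# bush centers: saturation-ish mask ring in top, enclosing circle
for nm,(x,y) in {'A':(181,204),'B':(377,187)}.items():
    w=t[y-11:y+12,x-11:x+12].astype(float); d=w[:,:,2]-w[:,:,0]; 
    print(nm); print(d.astype(int)[::2,::2])
c=np.array([507.5,-13.5]); a=-0.015; R=np.array([[np.cos(a),-np.sin(a)],[np.sin(a),np.cos(a)]])
W=lambda x,y,z: np.r_[c+R@[x,y],z]
pts=[W(0,115,78),W(0,-115,78),W(65,145,12),W(-65,145,12),W(65,-145,12),W(-65,-145,12),W(32,75,16),W(-32,-75,16)]
for n,im in(('top',t),('scene',s)):
    P=proj(n,pts); print(n,P.round(1).tolist())
    k=6 if n=='top' else 5; x0,y0=(225,190) if n=='top' else (195,165)
    z=cv2.resize(im[y0:y0+70,x0:x0+130] if n=='top' else im[y0:y0+95,x0:x0+140],None,fx=k,fy=k,interpolation=cv2.INTER_CUBIC)
    for u,v in P: cv2.drawMarker(z,(int((u+.5-x0)*k),int((v+.5-y0)*k)),(0,0,255),0,12,1)
    cv2.imwrite(f'pics/chk_{n}.png',z)
E
```

```text
['Unreachable', 'camera_model', 'capture', 'close_job', 'get_obs', 'tcp_to_tips'] 14.0
A
[[31 26 26 27 27 27 27 29 29 27 28 30]
 [31 29 30 30 29 30 30 30 32 31 28 30]
 [32 31 29 29 31 31 31 28 30 30 30 30]
 [31 31 31 35 46 49 46 38 29 29 31 29]
 [30 30 31 47 50 45 47 48 33 23 24 26]
 [30 28 36 50 40 28 31 48 41 24 21 24]
 [34 31 36 48 42 25 30 47 38 26 23 24]
 [29 29 30 46 50 48 47 44 32 23 24 25]
 [29 28 29 31 44 46 42 33 24 23 22 23]
 [27 27 28 28 28 26 27 28 28 25 28 25]
 [25 27 28 25 26 26 27 30 30 29 31 29]
 [27 26 27 24 29 27 26 26 28 28 27 29]]
B
[[36 37 38 37 38 37 37 38 37 37 36 38]
 [37 37 38 36 37 37 38 38 37 38 37 37]
 [37 36 35 35 38 41 40 38 35 36 36 36]
 [28 29 30 36 49 49 50 49 38 32 33 36]
 [25 27 30 47 52 35 37 50 48 24 28 31]
 [25 27 34 49 47 22 27 47 51 25 22 23]
 [26 27 33 45 48 39 36 47 46 28 25 22]
 [25 26 28 40 48 49 48 47 30 22 23 25]
 [27 27 27 28 34 36 35 24 21 21 25 26]
 [29 29 29 30 29 27 28 27 29 29 27 31]
 [27 28 29 28 30 30 29 29 29 29 31 35]
 [30 28 29 28 28 29 30 34 40 46 49 47]]
top [[243.0, 219.1], [318.4, 219.3], [235.5, 200.0], [235.1, 240.8], [326.2, 200.2], [326.5, 241.0], [257.3, 210.3], [304.4, 230.5]]
scene [[228.7, 186.5], [301.5, 213.3], [236.2, 191.2], [207.9, 214.4], [322.8, 223.3], [298.6, 252.5], [248.7, 203.0], [281.4, 233.8]]
```

View pics/chk_top.png

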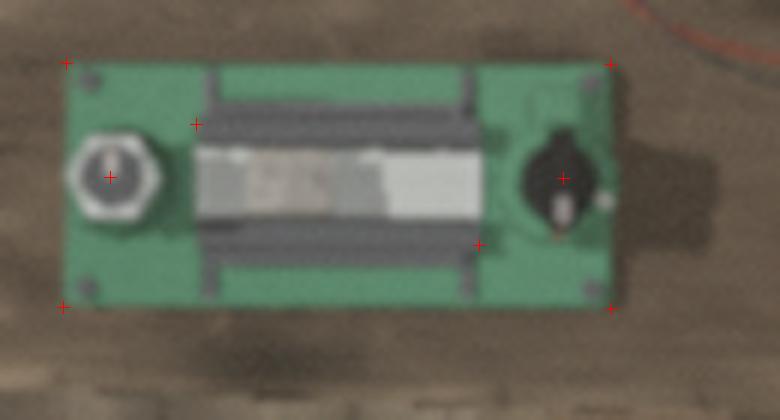

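View pics/chk_scene.png

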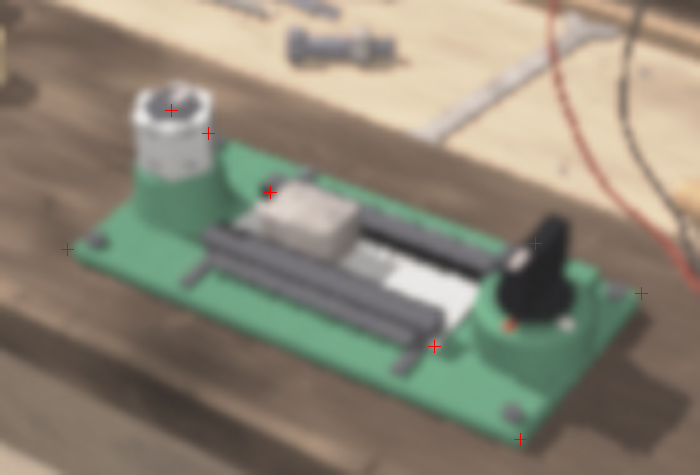

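```bash
python3 - <<'E'
from h import *
t=cv2.imread('pics/tA.png'); s=cv2.imread('pics/sA.png')
def nongreen(im,roi,k=8):
    x0,y0,x1,y1=roi; z=cv2.resize(im[y0:y1,x0:x1],None,fx=k,fy=k,interpolation=cv2.INTER_LINEAR).astype(float)
    g=z[:,:,1]-z[:,:,2]; m=(g<18).astype(np.uint8)
    return m,k,x0,y0
m,k,x0,y0=nongreen(t,(237,206,256,234))
n,l,st,c=cv2.connectedComponentsWithStats(m); i=1+np.argmax(st[1:,4]); 
print('hex',st[i],(c[i]+.5)/k-.5+[x0,y0]); ct=max(cv2.findContours((l==i).astype(np.uint8),0,1)[0],key=cv2.contourArea); e=cv2.minEnclosingCircle(ct); u=(np.array(e[0])+.5)/k-.5+[x0,y0]; print(u,e[1]/k, onz('top',[u],78))
cv2.imwrite('pics/hm.png',m*255)
# knob dark
def dark(im,roi,k=8,th=75):
    x0,y0,x1,y1=roi; z=cv2.cvtColor(cv2.resize(im[y0:y1,x0:x1],None,fx=k,fy=k),cv2.COLOR_BGR2GRAY); print(np.percentile(z,[1,10,50]))
    m=(z<th).astype(np.uint8); n,l,st,c=cv2.connectedComponentsWithStats(m); i=1+np.argmax(st[1:,4]); return st[i],(c[i]+.5)/k-.5+[x0,y0],[st[i][0]/k+x0,st[i][1]/k+y0,(st[i][0]+st[i][2])/k+x0,(st[i][1]+st[i][3])/k+y0]
print('knob',dark(t,(306,206,332,236)))
# bushes: ring mask in top
for nm,(x,y) in {'A':(181,204),'B':(377,187)}.items():
    w=t[y-11:y+12,x-11:x+12].astype(float); z=cv2.resize(w,None,fx=8,fy=8); d=z[:,:,2]-z[:,:,0]; mm=(d>(41 if nm=='A' else 43)).astype(np.uint8)
    ct=max(cv2.findContours(mm,0,1)[0],key=cv2.contourArea); e=cv2.minEnclosingCircle(ct); M=cv2.moments(ct); u=(np.array([M['m10']/M['m00'],M['m01']/M['m00']])+.5)/8-.5+[x-11,y-11]
    u2=(np.array(e[0])+.5)/8-.5+[x-11,y-11]; print(nm,u,u2,e[1]/8,onz('top',[u,u2],30).round(1))
# tray
m,b=blobs(t,(10,60,140),(34,255,255),300,(355,200,412,252)); print(b)
ct=max(cv2.findContours(m,0,1)[0],key=cv2.contourArea); r=cv2.minAreaRect(ct); print('tray',r,onz('top',[r[0]],18),onz('top',cv2.boxPoints(r),18).round(0).tolist())
print('tin',onz('top',[(420,236)],50),'ins',onz('top',[(156,183)],46))
E
```

```text
hex [    0    48   128   122 12223] [244.03802769 219.09719893]
[244.13226795 219.13151455] 8.31641960144043 [[509.12753066  97.94497336  78.        ]]
[48. 57. 90.]
knob (array([  50,   44,  103,  125, 7932], dtype=int32), array([318.14282337, 218.73454047]), [np.float64(312.25), np.float64(211.5), np.float64(325.125), np.float64(227.125)])
A [180.18941792 203.73953123] [180.15050793 203.76498985] 5.845866680145264 [[563.5 303.9  30. ]
 [563.4 304.   30. ]]
B [376.94930205 185.84318206] [376.875 185.875] 5.9325761795043945 [[ 611.9 -318.8   30. ]
 [ 611.8 -318.6   30. ]]
[((np.float64(383.1), np.float64(227.6)), (np.int32(362), np.int32(209), np.int32(43), np.int32(38), np.int32(1296)))]
tray ((383.1142883300781, 227.6235809326172), (39.70712661743164, 32.852149963378906), 7.431407928466797) [[ 480.16241288 -336.5734303    18.        ]] [[438.0, -267.0, 18.0], [541.0, -283.0, 18.0], [523.0, -407.0, 18.0], [420.0, -390.0, 18.0]]
tin [[ 451.62617491 -442.66162668   50.        ]] ins [[628.42991648 376.80150344  46.        ]]
```

```bash
python3 - <<'E'
from h import *
t=cv2.imread('pics/tA.png'); s=cv2.imread('pics/sA.png')
for nm,a,b in [('hex',(229.4,186.2),(243.6,219.1)),('bushA top',(190.2,171.8),(180.2,203.7)),('bushB top',(386.6,229),(376.9,185.8)),('plate bottom-corner',(298.6,252.7),(326.5,241)),('plate left',(209.5,214.2),(235.3,240.7))]:
    p,e=tri(a,b); print(nm,p.round(1),round(e,1))
k=10
z=cv2.resize(t[205:235,232:258],None,fx=15,fy=15,interpolation=cv2.INTER_LANCZOS4)
z2=cv2.resize(t[205:235,305:331],None,fx=15,fy=15,interpolation=cv2.INTER_LANCZOS4)
cv2.imwrite('pics/hk.png',np.hstack([z,z2])[:,:780])
E
```

```text
hex [509.3  99.3  79.8] 0.4
bushA top [564.3 302.3  32.6] 2.7
bushB top [ 612.  -318.5   29.7] 0.3
plate bottom-corner [ 440.3 -157.6   11.3] 0.1
plate left [446.1 130.4  12.2] 3.7
```

View pics/hk.png

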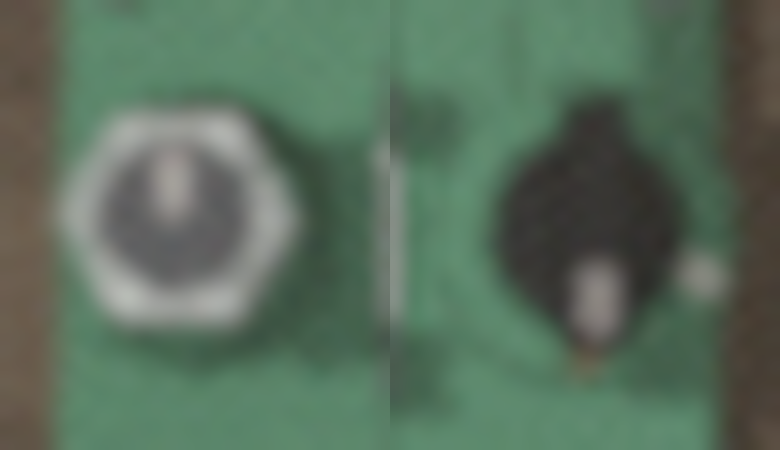

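>>> {"fn": "drive_tool", "kwargs": {"deltas": [{"wz": 1,"hand": -1},{"wz": 1,"hand": -1},{"wz": 1,"hand": -1},{"wz": 1,"hand": -1},{"wz": 1,"hand": -1},{"wz": 1,"hand": -1},{"wz": 1,"hand": -1},{"wz": 1,"hand": -1},{"wz": 1,"hand": -1},{"wz": 1,"hand": -1},{"wz": 1,"hand": -1},{"wz": 1,"hand": -1},{"wz": 1,"hand": -1},{"wz": 1,"hand": -1},{"wz": 1,"hand": -1},{"wz": 1,"hand": -1},{"wz": 1,"hand": -1},{"wz": 1,"hand": -1},{"wz": 1,"hand": -1},{"wz": 1,"hand": -1}]}}

```text
invalid input
```

>>> {"fn": "drive_tool", "kwargs": {"deltas": [{"wz": 1,"hand": -1},{"wz": 1,"hand": -1},{"wz": 1,"hand": -1},{"wz": 1,"hand": -1},{"wz": 1,"hand": -1},{"wz": 1,"hand": -1},{"wz": 1,"hand": -1},{"wz": 1,"hand": -1},{"wz": 1,"hand": -1},{"wz": 1,"hand": -1},{"wz": 1,"hand": -1},{"wz": 0.35,"hand": -1},{"hand": -1}]}}

```text
invalid input
```

>>> {"fn": "drive_tool", "kwargs": {"deltas": [{"hand": -1,"tx": 0,"ty": 0,"tz": 0,"wx": 0,"wy": 0,"wz": 1},{"hand": -1,"tx": 0,"ty": 0,"tz": 0,"wx": 0,"wy": 0,"wz": 1}]}}

```text
time: 0.67
tool_pos: [214.5, 479.2, 240.7]
tcp_rot: [3.142, -0.0, 0.972]
contact_force: [-0.8, 0.0, 1.4]
grip_width: 91.7
```

>>> {"fn": "drive_tool", "kwargs": {"deltas": [{"hand": -1,"tx": 0,"ty": 0,"tz": 0,"wx": 0,"wy": 0,"wz": 1},{"hand": -1,"tx": 0,"ty": 0,"tz": 0,"wx": 0,"wy": 0,"wz": 1},{"hand": -1,"tx": 0,"ty": 0,"tz": 0,"wx": 0,"wy": 0,"wz": 1},{"hand": -1,"tx": 0,"ty": 0,"tz": 0,"wx": 0,"wy": 0,"wz": 1},{"hand": -1,"tx": 0,"ty": 0,"tz": 0,"wx": 0,"wy": 0,"wz": 1},{"hand": -1,"tx": 0,"ty": 0,"tz": 0,"wx": 0,"wy": 0,"wz": 1},{"hand": -1,"tx": 0,"ty": 0,"tz": 0,"wx": 0,"wy": 0,"wz": 1},{"hand": -1,"tx": 0,"ty": 0,"tz": 0,"wx": 0,"wy": 0,"wz": 1},{"hand": -1,"tx": 0,"ty": 0,"tz": 0,"wx": 0,"wy": 0,"wz": 1},{"hand": -1,"tx": 0,"ty": 0,"tz": 0,"wx": 0,"wy": 0,"wz": 1},{"hand": -1,"tx": 0,"ty": 0,"tz": 0,"wx": 0,"wy": 0,"wz": 1},{"hand": -1,"tx": 0,"ty": 0,"tz": 0,"wx": 0,"wy": 0,"wz": 1},{"hand": -1,"tx": 0,"ty": 0,"tz": 0,"wx": 0,"wy": 0,"wz": 1},{"hand": -1,"tx": 0,"ty": 0,"tz": 0,"wx": 0,"wy": 0,"wz": 1},{"hand": -1,"tx": 0,"ty": 0,"tz": 0,"wx": 0,"wy": 0,"wz": 1},{"hand": -1,"tx": 0,"ty": 0,"tz": 0,"wx": 0,"wy": 0,"wz": 1},{"hand": -1,"tx": 0,"ty": 0,"tz": 0,"wx": 0,"wy": 0,"wz": 1},{"hand": -1,"tx": 0,"ty": 0,"tz": 0,"wx": 0,"wy": 0,"wz": 1},{"hand": -1,"tx": 0,"ty": 0,"tz": 0,"wx": 0,"wy": 0,"wz": 1},{"hand": -1,"tx": 0,"ty": 0,"tz": 0,"wx": 0,"wy": 0,"wz": 1}]}}

```text
time: 2.33
tool_pos: [214.4, 479.2, 240.8]
tcp_rot: [-3.141, 0.0, -0.774]
contact_force: [-0.2, -0.1, 0.4]
grip_width: 92.0
```

>>> {"fn": "drive_tool", "kwargs": {"deltas": [{"hand": -1,"tx": 0,"ty": 0,"tz": 0,"wx": 0,"wy": 0,"wz": 1},{"hand": -1,"tx": 0,"ty": 0,"tz": 0,"wx": 0,"wy": 0,"wz": 1},{"hand": -1,"tx": 0,"ty": 0,"tz": 0,"wx": 0,"wy": 0,"wz": 1},{"hand": -1,"tx": 0,"ty": 0,"tz": 0,"wx": 0,"wy": 0,"wz": 1},{"hand": -1,"tx": 0,"ty": 0,"tz": 0,"wx": 0,"wy": 0,"wz": 1},{"hand": -1,"tx": 0,"ty": 0,"tz": 0,"wx": 0,"wy": 0,"wz": 1},{"hand": -1,"tx": 0,"ty": 0,"tz": 0,"wx": 0,"wy": 0,"wz": 1},{"hand": -1,"tx": 0,"ty": 0,"tz": 0,"wx": 0,"wy": 0,"wz": 1},{"hand": -1,"tx": 0,"ty": 0,"tz": 0,"wx": 0,"wy": 0,"wz": 1},{"hand": -1,"tx": 0,"ty": 0,"tz": 0,"wx": 0,"wy": 0,"wz": 0.35},{"hand": -1,"tx": 0,"ty": 0,"tz": 0,"wx": 0,"wy": 0,"wz": 0}]}}

```text
time: 3.25
tool_pos: [214.4, 479.2, 240.7]
tcp_rot: [-3.142, 0.0, -1.587]
contact_force: [-0.5, -0.3, -0.1]
grip_width: 91.8
```

>>> {"fn": "drive_tool", "kwargs": {"deltas": [{"hand": -1,"tx": 0.888,"ty": -0.443,"tz": 0,"wx": 0,"wy": 0,"wz": 0},{"hand": -1,"tx": 0.888,"ty": -0.443,"tz": 0,"wx": 0,"wy": 0,"wz": 0},{"hand": -1,"tx": 0.888,"ty": -0.443,"tz": 0,"wx": 0,"wy": 0,"wz": 0},{"hand": -1,"tx": 0.888,"ty": -0.443,"tz": 0,"wx": 0,"wy": 0,"wz": 0},{"hand": -1,"tx": 0.888,"ty": -0.443,"tz": 0,"wx": 0,"wy": 0,"wz": 0},{"hand": -1,"tx": 0.888,"ty": -0.443,"tz": 0,"wx": 0,"wy": 0,"wz": 0},{"hand": -1,"tx": 0.888,"ty": -0.443,"tz": 0,"wx": 0,"wy": 0,"wz": 0},{"hand": -1,"tx": 0.888,"ty": -0.443,"tz": 0,"wx": 0,"wy": 0,"wz": 0},{"hand": -1,"tx": 0.888,"ty": -0.443,"tz": 0,"wx": 0,"wy": 0,"wz": 0},{"hand": -1,"tx": 0.888,"ty": -0.443,"tz": 0,"wx": 0,"wy": 0,"wz": 0},{"hand": -1,"tx": 0.888,"ty": -0.443,"tz": 0,"wx": 0,"wy": 0,"wz": 0},{"hand": -1,"tx": 0.888,"ty": -0.443,"tz": 0,"wx": 0,"wy": 0,"wz": 0},{"hand": -1,"tx": 0.888,"ty": -0.443,"tz": 0,"wx": 0,"wy": 0,"wz": 0},{"hand": -1,"tx": 0.888,"ty": -0.443,"tz": 0,"wx": 0,"wy": 0,"wz": 0},{"hand": -1,"tx": 0.888,"ty": -0.443,"tz": 0,"wx": 0,"wy": 0,"wz": 0},{"hand": -1,"tx": 0.888,"ty": -0.443,"tz": 0,"wx": 0,"wy": 0,"wz": 0},{"hand": -1,"tx": 0.888,"ty": -0.443,"tz": 0,"wx": 0,"wy": 0,"wz": 0},{"hand": -1,"tx": 0,"ty": 0,"tz": 0,"wx": 0,"wy": 0,"wz": 0}]}}

```text
time: 4.75
tool_pos: [508.9, -135.1, 240.2]
tcp_rot: [-3.14, -0.003, -1.589]
contact_force: [-1.3, 0.7, -0.1]
grip_width: 91.9
```

>>> {"fn": "drive_tool", "kwargs": {"deltas": [{"hand": -1,"tx": 0,"ty": 0,"tz": 0.8,"wx": 0,"wy": 0,"wz": 0},{"hand": -1,"tx": 0,"ty": 0,"tz": 0.8,"wx": 0,"wy": 0,"wz": 0},{"hand": -1,"tx": 0,"ty": 0,"tz": 0.8,"wx": 0,"wy": 0,"wz": 0},{"hand": -1,"tx": 0,"ty": 0,"tz": 0.8,"wx": 0,"wy": 0,"wz": 0},{"hand": -1,"tx": 0,"ty": 0,"tz": 0,"wx": 0,"wy": 0,"wz": 0},{"hand": -1,"tx": 0,"ty": 0,"tz": 0,"wx": 0,"wy": 0,"wz": 0}]}}

```text
time: 5.25
tool_pos: [505.8, -128.5, 112.1]
tcp_rot: [3.138, 0.001, -1.585]
contact_force: [0.8, -1.0, 0.3]
grip_width: 91.7
```

```bash
python3 - <<'E'
from h import *
o=snap('k1'); s=o['scene']; t=o['top']
cv2.imwrite('pics/k1z.png',np.vstack([cv2.resize(s[150:260,200:360],(640,440)),]))
cv2.imwrite('pics/k1t.png',cv2.resize(t[180:260,220:360],None,fx=5,fy=5))
print(get_obs()['joint_positions'].round(2))
E
```

```text
[-0.4   0.48  1.7   0.    0.96  1.19]
```

View pics/k1z.png

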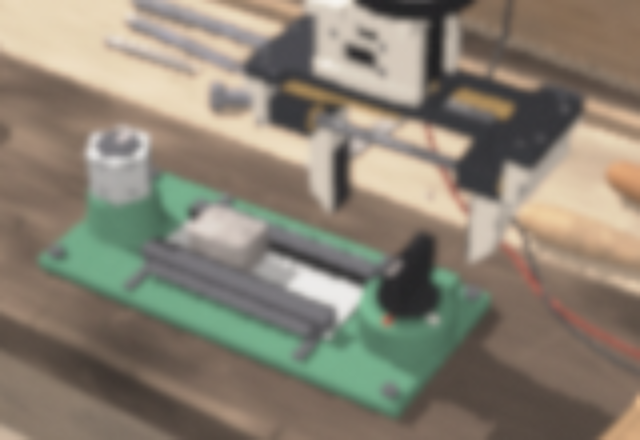

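>>> {"fn": "drive_tool", "kwargs": {"deltas": [{"hand": -1,"tx": 0,"ty": 0,"tz": 0.4,"wx": 0,"wy": 0,"wz": 0},{"hand": -1,"tx": 0,"ty": 0,"tz": 0.4,"wx": 0,"wy": 0,"wz": 0},{"hand": -1,"tx": 0,"ty": 0,"tz": 0.4,"wx": 0,"wy": 0,"wz": 0},{"hand": -1,"tx": 0,"ty": 0,"tz": 0,"wx": 0,"wy": 0,"wz": 0}]}}

```text
time: 5.68
tool_pos: [506.4, -128.9, 64.6]
tcp_rot: [3.141, 0.0, -1.585]
contact_force: [-1.3, 0.0, -0.8]
grip_width: 91.9
```

>>> {"fn": "drive_tool", "kwargs": {"deltas": [{"hand": 0.5,"tx": 0,"ty": 0,"tz": 0,"wx": 0,"wy": 0,"wz": 0},{"hand": 0.5,"tx": 0,"ty": 0,"tz": 0,"wx": 0,"wy": 0,"wz": 0},{"hand": 0.5,"tx": 0,"ty": 0,"tz": 0,"wx": 0,"wy": 0,"wz": 0},{"hand": 0.5,"tx": 0,"ty": 0,"tz": 0,"wx": 0,"wy": 0,"wz": 0},{"hand": 0.5,"tx": 0,"ty": 0,"tz": 0,"wx": 0,"wy": 0,"wz": 0},{"hand": 0.5,"tx": 0,"ty": 0,"tz": 0,"wx": 0,"wy": 0,"wz": 0},{"hand": 0.5,"tx": 0,"ty": 0,"tz": 0,"wx": 0,"wy": 0,"wz": 0},{"hand": 0.5,"tx": 0,"ty": 0,"tz": 0,"wx": 0,"wy": 0,"wz": 0}]}}

```text
time: 6.35
tool_pos: [506.6, -129.1, 64.8]
tcp_rot: [-3.141, 0.0, -1.586]
contact_force: [0.3, 0.9, 1.2]
grip_width: 43.2
```

Now close fully on the bar.

>>> {"fn": "drive_tool", "kwargs": {"deltas": [{"hand": 1,"tx": 0,"ty": 0,"tz": 0,"wx": 0,"wy": 0,"wz": 0},{"hand": 1,"tx": 0,"ty": 0,"tz": 0,"wx": 0,"wy": 0,"wz": 0},{"hand": 1,"tx": 0,"ty": 0,"tz": 0,"wx": 0,"wy": 0,"wz": 0},{"hand": 1,"tx": 0,"ty": 0,"tz": 0,"wx": 0,"wy": 0,"wz": 0},{"hand": 1,"tx": 0,"ty": 0,"tz": 0,"wx": 0,"wy": 0,"wz": 0},{"hand": 1,"tx": 0,"ty": 0,"tz": 0,"wx": 0,"wy": 0,"wz": 0},{"hand": 1,"tx": 0,"ty": 0,"tz": 0,"wx": 0,"wy": 0,"wz": 0},{"hand": 1,"tx": 0,"ty": 0,"tz": 0,"wx": 0,"wy": 0,"wz": 0},{"hand": 1,"tx": 0,"ty": 0,"tz": 0,"wx": 0,"wy": 0,"wz": 0},{"hand": 1,"tx": 0,"ty": 0,"tz": 0,"wx": 0,"wy": 0,"wz": 0}]}}

```text
time: 7.18
tool_pos: [506.6, -129.4, 64.7]
tcp_rot: [-3.142, -0.0, -1.586]
contact_force: [-0.7, -5.4, -1.1]
grip_width: 14.5
```

>>> {"fn": "drive_tool", "kwargs": {"deltas": [{"hand": 1,"tx": 0.015,"ty": 0,"tz": 0,"wx": 0,"wy": 0,"wz": -0.7},{"hand": 1,"tx": 0,"ty": 0,"tz": 0,"wx": 0,"wy": 0,"wz": -0.7},{"hand": 1,"tx": 0,"ty": 0,"tz": 0,"wx": 0,"wy": 0,"wz": -0.7},{"hand": 1,"tx": 0,"ty": 0,"tz": 0,"wx": 0,"wy": 0,"wz": -0.7},{"hand": 1,"tx": 0,"ty": 0,"tz": 0,"wx": 0,"wy": 0,"wz": -0.7},{"hand": 1,"tx": 0,"ty": 0,"tz": 0,"wx": 0,"wy": 0,"wz": -0.7}]}}

```text
time: 7.68
tool_pos: [506.6, -129.7, 64.7]
tcp_rot: [-3.141, 0.0, -1.216]
contact_force: [-0.3, -2.7, -0.6]
grip_width: 13.7
```

>>> {"fn": "drive_tool", "kwargs": {"deltas": [{"hand": 1,"tx": 0,"ty": 0,"tz": 0,"wx": 0,"wy": 0,"wz": -0.7},{"hand": 1,"tx": 0,"ty": 0,"tz": 0,"wx": 0,"wy": 0,"wz": -0.7},{"hand": 1,"tx": 0,"ty": 0,"tz": 0,"wx": 0,"wy": 0,"wz": -0.7},{"hand": 1,"tx": 0,"ty": 0,"tz": 0,"wx": 0,"wy": 0,"wz": -0.7},{"hand": 1,"tx": 0,"ty": 0,"tz": 0,"wx": 0,"wy": 0,"wz": -0.7},{"hand": 1,"tx": 0,"ty": 0,"tz": 0,"wx": 0,"wy": 0,"wz": -0.7},{"hand": 1,"tx": 0,"ty": 0,"tz": 0,"wx": 0,"wy": 0,"wz": -0.7},{"hand": 1,"tx": 0,"ty": 0,"tz": 0,"wx": 0,"wy": 0,"wz": -0.7},{"hand": 1,"tx": 0,"ty": 0,"tz": 0,"wx": 0,"wy": 0,"wz": -0.7},{"hand": 1,"tx": 0,"ty": 0,"tz": 0,"wx": 0,"wy": 0,"wz": -0.7},{"hand": 1,"tx": 0,"ty": 0,"tz": 0,"wx": 0,"wy": 0,"wz": -0.7},{"hand": 1,"tx": 0,"ty": 0,"tz": 0,"wx": 0,"wy": 0,"wz": -0.7},{"hand": 1,"tx": 0,"ty": 0,"tz": 0,"wx": 0,"wy": 0,"wz": -0.7},{"hand": 1,"tx": 0,"ty": 0,"tz": 0,"wx": 0,"wy": 0,"wz": -0.5},{"hand": 1,"tx": 0,"ty": 0,"tz": 0,"wx": 0,"wy": 0,"wz": 0},{"hand": 1,"tx": 0,"ty": 0,"tz": 0,"wx": 0,"wy": 0,"wz": 0},{"hand": 1,"tx": 0,"ty": 0,"tz": 0,"wx": 0,"wy": 0,"wz": 0}]}}

```text
time: 9.1
tool_pos: [507.1, -130.1, 64.7]
tcp_rot: [3.142, -0.001, -0.382]
contact_force: [0.9, -5.5, -2.9]
grip_width: 13.9
```

```bash
python3 - <<'E'
from h import *
o=get_obs(); print(o['moment'].round(3),o['contact_force'].round(2),o['joint_positions'].round(2))
E
```

```text
[-0.698  0.091 -0.134] [ 0.91 -5.49 -2.9 ] [-0.4   0.55  1.75 -0.    0.85 -0.02]
```

>>> {"fn": "drive_tool", "kwargs": {"deltas": [{"hand": -1,"tx": 0,"ty": 0,"tz": 0,"wx": 0,"wy": 0,"wz": 0},{"hand": -1,"tx": 0,"ty": 0,"tz": 0,"wx": 0,"wy": 0,"wz": 0},{"hand": -1,"tx": 0,"ty": 0,"tz": 0,"wx": 0,"wy": 0,"wz": 0},{"hand": -1,"tx": 0,"ty": 0,"tz": 0,"wx": 0,"wy": 0,"wz": 0},{"hand": -1,"tx": 0,"ty": 0,"tz": 0,"wx": 0,"wy": 0,"wz": 0},{"hand": -1,"tx": 0,"ty": 0,"tz": 0,"wx": 0,"wy": 0,"wz": 0},{"hand": -1,"tx": 0,"ty": 0,"tz": 0,"wx": 0,"wy": 0,"wz": 0},{"hand": -1,"tx": 0,"ty": 0,"tz": 0,"wx": 0,"wy": 0,"wz": 0},{"hand": -1,"tx": 0,"ty": 0,"tz": -0.8,"wx": 0,"wy": 0,"wz": 0},{"hand": -1,"tx": 0,"ty": 0,"tz": -0.8,"wx": 0,"wy": 0,"wz": 0},{"hand": -1,"tx": 0,"ty": 0,"tz": -0.8,"wx": 0,"wy": 0,"wz": 0},{"hand": -1,"tx": 0,"ty": 0,"tz": 0,"wx": 0,"wy": 0,"wz": 0}]}}

```text
time: 10.1
tool_pos: [509.6, -130.8, 166.7]
tcp_rot: [-3.142, -0.011, -0.381]
contact_force: [1.0, -0.1, 0.9]
grip_width: 89.0
```

```bash
python3 - <<'E'
from h import *
o=snap('k2'); s=o['scene']; t=o['top']
cv2.imwrite('pics/k2z.png',np.vstack([cv2.resize(s[150:260,200:360],(640,440)),]))
E
```

```text
(no output)
```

View pics/k2z.png

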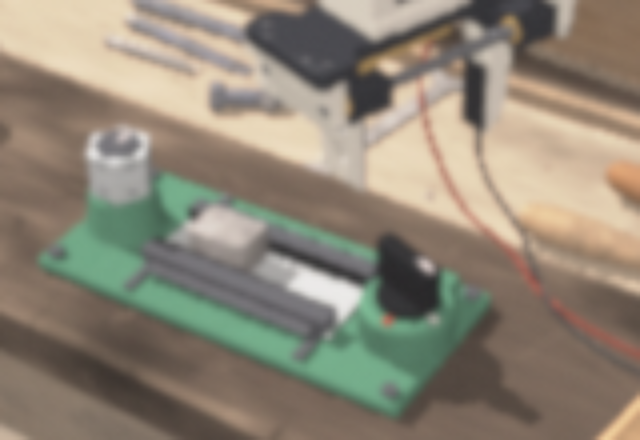

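>>> {"fn": "drive_tool", "kwargs": {"deltas": [{"hand": -1,"tx": 0,"ty": 0,"tz": 0,"wx": 0,"wy": 0,"wz": -0.84},{"hand": -1,"tx": 0,"ty": 0,"tz": 0,"wx": 0,"wy": 0,"wz": -0.84},{"hand": -1,"tx": 0,"ty": 0,"tz": 0,"wx": 0,"wy": 0,"wz": -0.84},{"hand": -1,"tx": 0,"ty": 0,"tz": 0,"wx": 0,"wy": 0,"wz": -0.84},{"hand": -1,"tx": 0,"ty": 0,"tz": 0,"wx": 0,"wy": 0,"wz": -0.84},{"hand": -1,"tx": 0,"ty": -0.72,"tz": 0,"wx": 0,"wy": 0,"wz": 0},{"hand": -1,"tx": 0,"ty": -0.72,"tz": 0,"wx": 0,"wy": 0,"wz": 0},{"hand": -1,"tx": 0,"ty": -0.72,"tz": 0,"wx": 0,"wy": 0,"wz": 0},{"hand": -1,"tx": 0,"ty": -0.72,"tz": 0,"wx": 0,"wy": 0,"wz": 0},{"hand": -1,"tx": 0,"ty": -0.72,"tz": 0,"wx": 0,"wy": 0,"wz": 0},{"hand": -1,"tx": 0,"ty": -0.72,"tz": 0,"wx": 0,"wy": 0,"wz": 0},{"hand": -1,"tx": 0,"ty": -0.72,"tz": 0,"wx": 0,"wy": 0,"wz": 0},{"hand": -1,"tx": 0,"ty": -0.72,"tz": 0,"wx": 0,"wy": 0,"wz": 0},{"hand": -1,"tx": 0,"ty": 0,"tz": 0,"wx": 0,"wy": 0,"wz": 0},{"hand": -1,"tx": 0,"ty": 0,"tz": 0,"wx": 0,"wy": 0,"wz": 0},{"hand": -1,"tx": 0,"ty": 0,"tz": 0,"wx": 0,"wy": 0,"wz": 0}]}}

```text
time: 11.53
tool_pos: [509.4, 100.4, 159.6]
tcp_rot: [3.141, 0.002, -0.014]
contact_force: [-0.5, -0.6, 0.1]
grip_width: 91.9
```

>>> {"fn": "drive_tool", "kwargs": {"deltas": [{"hand": -1,"tx": 0,"ty": 0,"tz": 0.6,"wx": 0,"wy": 0,"wz": 0},{"hand": -1,"tx": 0,"ty": 0,"tz": 0.6,"wx": 0,"wy": 0,"wz": 0},{"hand": -1,"tx": 0,"ty": 0,"tz": 0.6,"wx": 0,"wy": 0,"wz": 0},{"hand": -1,"tx": 0,"ty": 0,"tz": 0.59,"wx": 0,"wy": 0,"wz": 0},{"hand": 0,"tx": 0,"ty": 0,"tz": 0,"wx": 0,"wy": 0,"wz": 0},{"hand": 1,"tx": 0,"ty": 0,"tz": 0,"wx": 0,"wy": 0,"wz": 0},{"hand": 1,"tx": 0,"ty": 0,"tz": 0,"wx": 0,"wy": 0,"wz": 0},{"hand": 1,"tx": 0,"ty": 0,"tz": 0,"wx": 0,"wy": 0,"wz": 0},{"hand": 1,"tx": 0,"ty": 0,"tz": 0,"wx": 0,"wy": 0,"wz": 0},{"hand": 1,"tx": 0,"ty": 0,"tz": 0,"wx": 0,"wy": 0,"wz": 0},{"hand": 1,"tx": 0,"ty": 0,"tz": 0,"wx": 0,"wy": 0,"wz": 0},{"hand": 1,"tx": 0,"ty": 0,"tz": 0,"wx": 0,"wy": 0,"wz": 0},{"hand": 1,"tx": 0,"ty": 0,"tz": 0,"wx": 0,"wy": 0,"wz": 0}]}}

```text
time: 12.62
tool_pos: [511.3, 100.8, 65.6]
tcp_rot: [-3.141, -0.003, -0.015]
contact_force: [5.1, 0.3, 0.5]
grip_width: 39.8
```

```bash
python3 - <<'E'
from h import *
o=get_obs(); print(o['moment'].round(3),o['contact_force'].round(2),o['joint_positions'].round(2),o['tool_pos'].round(1))
E
```

```text
[-0.115 -0.587  0.046] [5.07 0.27 0.53] [0.05 0.54 1.75 0.   0.84 0.06] [511.3 100.8  65.6]
```

>>> {"fn": "drive_tool", "kwargs": {"deltas": [{"hand": 1,"tx": 0.04,"ty": 0,"tz": 0,"wx": 0,"wy": 0,"wz": -0.5},{"hand": 1,"tx": 0,"ty": 0,"tz": 0,"wx": 0,"wy": 0,"wz": -0.8},{"hand": 1,"tx": 0,"ty": 0,"tz": 0,"wx": 0,"wy": 0,"wz": -0.8},{"hand": 1,"tx": 0,"ty": 0,"tz": 0,"wx": 0,"wy": 0,"wz": -0.8}]}}

```text
time: 12.95
tool_pos: [511.3, 100.8, 65.6]
tcp_rot: [-3.141, 0.001, 0.241]
contact_force: [-2.3, -0.0, 4.8]
grip_width: 39.6
```

>>> {"fn": "drive_tool", "kwargs": {"deltas": [{"hand": 1,"tx": 0,"ty": 0,"tz": 0,"wx": 0,"wy": 0,"wz": -0.9},{"hand": 1,"tx": 0,"ty": 0,"tz": 0,"wx": 0,"wy": 0,"wz": -0.9},{"hand": 1,"tx": 0,"ty": 0,"tz": 0,"wx": 0,"wy": 0,"wz": -0.9},{"hand": 1,"tx": 0,"ty": 0,"tz": 0,"wx": 0,"wy": 0,"wz": -0.9},{"hand": 1,"tx": 0,"ty": 0,"tz": 0,"wx": 0,"wy": 0,"wz": -0.9},{"hand": 1,"tx": 0,"ty": 0,"tz": 0,"wx": 0,"wy": 0,"wz": -0.9},{"hand": 1,"tx": 0,"ty": 0,"tz": 0,"wx": 0,"wy": 0,"wz": -0.9},{"hand": 1,"tx": 0,"ty": 0,"tz": 0,"wx": 0,"wy": 0,"wz": -0.9},{"hand": 1,"tx": 0,"ty": 0,"tz": 0,"wx": 0,"wy": 0,"wz": -0.9},{"hand": 1,"tx": 0,"ty": 0,"tz": 0,"wx": 0,"wy": 0,"wz": -0.9},{"hand": 1,"tx": 0,"ty": 0,"tz": 0,"wx": 0,"wy": 0,"wz": -0.9},{"hand": 1,"tx": 0,"ty": 0,"tz": 0,"wx": 0,"wy": 0,"wz": -0.9},{"hand": 1,"tx": 0,"ty": 0,"tz": 0,"wx": 0,"wy": 0,"wz": -0.9},{"hand": 1,"tx": 0,"ty": 0,"tz": 0,"wx": 0,"wy": 0,"wz": -0.9},{"hand": 1,"tx": 0,"ty": 0,"tz": 0,"wx": 0,"wy": 0,"wz": -0.9},{"hand": 1,"tx": 0,"ty": 0,"tz": 0,"wx": 0,"wy": 0,"wz": -0.9},{"hand": 1,"tx": 0,"ty": 0,"tz": 0,"wx": 0,"wy": 0,"wz": -0.5},{"hand": 1,"tx": 0,"ty": 0,"tz": 0,"wx": 0,"wy": 0,"wz": 0},{"hand": 1,"tx": 0,"ty": 0,"tz": 0,"wx": 0,"wy": 0,"wz": 0}]}}

```text
time: 14.53
tool_pos: [511.1, 100.6, 65.6]
tcp_rot: [-3.141, 0.0, 1.539]
contact_force: [-2.1, -0.1, 6.0]
grip_width: 39.9
```

```bash
python3 - <<'E'
from h import *
o=snap('s1'); s=o['scene']; t=o['top']
cv2.imwrite('pics/s1z.png',np.vstack([cv2.resize(s[150:260,200:360],(640,440)),]))
o=get_obs(); print(o['moment'].round(3),o['contact_force'].round(2),o['joint_positions'].round(2),o['tool_pos'].round(1))
E
```

```text
[-0.179  0.376  0.15 ] [-3.26 -1.3   5.46] [ 0.05  0.54  1.75 -0.    0.85 -1.49] [511.1 100.6  65.6]
```

View pics/s1z.png

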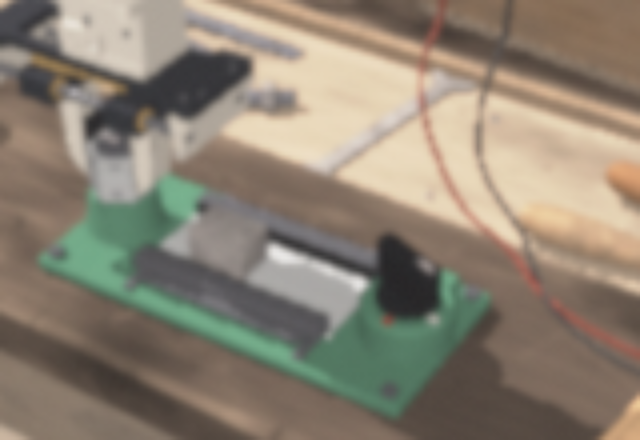

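>>> {"fn": "drive_tool", "kwargs": {"deltas": [{"hand": -1,"tx": 0,"ty": 0,"tz": 0,"wx": 0,"wy": 0,"wz": 0},{"hand": -1,"tx": 0,"ty": 0,"tz": 0,"wx": 0,"wy": 0,"wz": 0},{"hand": -1,"tx": 0,"ty": 0,"tz": 0,"wx": 0,"wy": 0,"wz": 0},{"hand": -1,"tx": 0,"ty": 0,"tz": 0,"wx": 0,"wy": 0,"wz": 0},{"hand": -1,"tx": 0,"ty": 0,"tz": 0,"wx": 0,"wy": 0,"wz": 0},{"hand": -1,"tx": 0,"ty": 0,"tz": 0,"wx": 0,"wy": 0,"wz": 0},{"hand": -1,"tx": 0,"ty": 0,"tz": 0,"wx": 0,"wy": 0,"wz": 0},{"hand": -1,"tx": 0,"ty": 0,"tz": 0,"wx": 0,"wy": 0,"wz": 0},{"hand": -1,"tx": 0,"ty": 0,"tz": -0.8,"wx": 0,"wy": 0,"wz": 0},{"hand": -1,"tx": 0,"ty": 0,"tz": -0.8,"wx": 0,"wy": 0,"wz": 0},{"hand": -1,"tx": 0,"ty": 0,"tz": -0.8,"wx": 0,"wy": 0,"wz": 0},{"hand": -1,"tx": 0,"ty": -1,"tz": 0,"wx": 0,"wy": 0,"wz": 0},{"hand": -1,"tx": 0,"ty": -1,"tz": 0,"wx": 0,"wy": 0,"wz": 0},{"hand": -1,"tx": 0,"ty": -1,"tz": 0,"wx": 0,"wy": 0,"wz": 0},{"hand": -1,"tx": 0,"ty": 0,"tz": 0,"wx": 0,"wy": 0,"wz": 0},{"hand": -1,"tx": 0,"ty": 0,"tz": 0,"wx": 0,"wy": 0,"wz": 0}]}}

```text
time: 15.97
tool_pos: [389.8, 104.7, 161.3]
tcp_rot: [-3.141, -0.0, 1.539]
contact_force: [0.0, 0.8, 0.4]
grip_width: 91.8
```

```bash
python3 - <<'E'
from h import *
t=avg('top');s=avg('scene');cv2.imwrite('pics/t3.png',t);cv2.imwrite('pics/s3.png',s)
cv2.imwrite('pics/t3z.png',cv2.resize(t[190:255,225:340],None,fx=6.5,fy=6.5,interpolation=cv2.INTER_CUBIC))
cv2.imwrite('pics/s3z.png',cv2.resize(s[145:315,160:460],None,fx=2.6,fy=2.6,interpolation=cv2.INTER_CUBIC))
E
```

```text
(no output)
```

View pics/t3z.png

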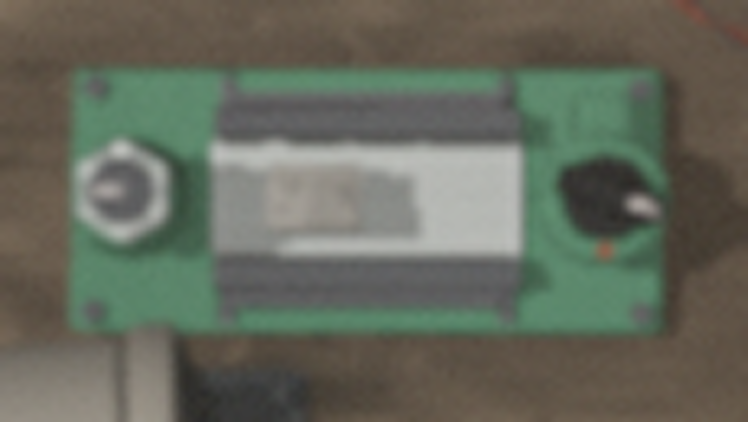

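View pics/s3z.png

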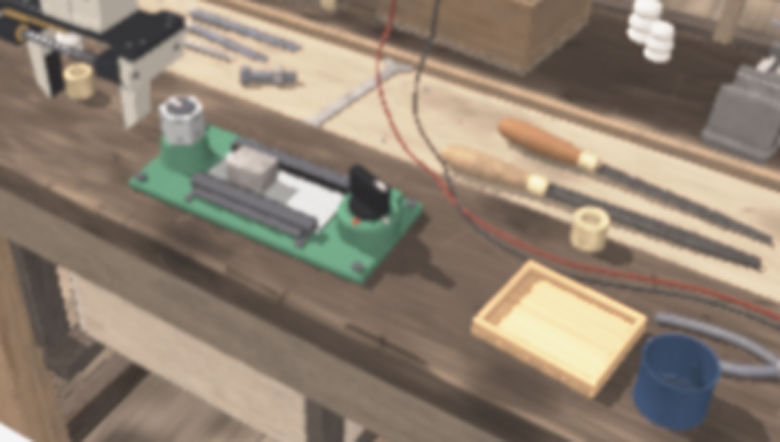

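```bash
python3 - <<'E'
from h import *
print(onz('top',[(272.4,220.3)],44).round(1), proj('scene',[[509,12,44]]))
E
```

```text
[[506.4  12.5  44. ]] [[256.21652235 206.27403007]]
```

>>> {"fn": "drive_tool", "kwargs": {"deltas": [{"hand": -1,"tx": 0,"ty": 0,"tz": 0,"wx": 0,"wy": 0,"wz": 0.89},{"hand": -1,"tx": 0,"ty": 0,"tz": 0,"wx": 0,"wy": 0,"wz": 0.89},{"hand": -1,"tx": 0,"ty": 0,"tz": 0,"wx": 0,"wy": 0,"wz": 0.89},{"hand": -1,"tx": 0,"ty": 0,"tz": 0,"wx": 0,"wy": 0,"wz": 0.89},{"hand": -1,"tx": 0,"ty": 0,"tz": 0,"wx": 0,"wy": 0,"wz": 0.89},{"hand": -1,"tx": 0,"ty": 0,"tz": 0,"wx": 0,"wy": 0,"wz": 0.89},{"hand": -1,"tx": 0,"ty": 0,"tz": 0,"wx": 0,"wy": 0,"wz": 0.89},{"hand": -1,"tx": 0,"ty": 0,"tz": 0,"wx": 0,"wy": 0,"wz": 0.89},{"hand": -1,"tx": 0,"ty": 0,"tz": 0,"wx": 0,"wy": 0,"wz": 0.89},{"hand": -1,"tx": 0,"ty": 0,"tz": 0,"wx": 0,"wy": 0,"wz": 0.89},{"hand": -1,"tx": 0,"ty": 0,"tz": 0,"wx": 0,"wy": 0,"wz": 0.89},{"hand": -1,"tx": 0,"ty": 0,"tz": 0,"wx": 0,"wy": 0,"wz": 0.89},{"hand": -1,"tx": 0,"ty": 0,"tz": 0,"wx": 0,"wy": 0,"wz": 0.89},{"hand": -1,"tx": 0,"ty": 0,"tz": 0,"wx": 0,"wy": 0,"wz": 0.89},{"hand": -1,"tx": 0,"ty": 0,"tz": 0,"wx": 0,"wy": 0,"wz": 0.89},{"hand": -1,"tx": 0,"ty": 0,"tz": 0,"wx": 0,"wy": 0,"wz": 0.89},{"hand": -1,"tx": 0,"ty": 0,"tz": 0,"wx": 0,"wy": 0,"wz": 0.89},{"hand": -1,"tx": 0,"ty": 0,"tz": 0,"wx": 0,"wy": 0,"wz": 0.89},{"hand": -1,"tx": 0,"ty": 0,"tz": 0,"wx": 0,"wy": 0,"wz": 0.89},{"hand": -1,"tx": 0,"ty": 0,"tz": 0,"wx": 0,"wy": 0,"wz": 0.89}]}}

```text
time: 18.03
tool_pos: [392.0, 104.5, 161.0]
tcp_rot: [-3.142, 0.0, -0.019]
contact_force: [-0.7, -0.0, 0.2]
grip_width: 91.9
```

>>> {"fn": "drive_tool", "kwargs": {"deltas": [{"hand": -1,"tx": 0.604,"ty": 0.45,"tz": 0,"wx": 0,"wy": 0,"wz": 0},{"hand": -1,"tx": 0.604,"ty": 0.45,"tz": 0,"wx": 0,"wy": 0,"wz": 0},{"hand": -1,"tx": 0.604,"ty": 0.45,"tz": 0,"wx": 0,"wy": 0,"wz": 0},{"hand": -1,"tx": 0.604,"ty": 0.45,"tz": 0,"wx": 0,"wy": 0,"wz": 0},{"hand": -1,"tx": 0.604,"ty": 0.45,"tz": 0,"wx": 0,"wy": 0,"wz": 0},{"hand": -1,"tx": 0,"ty": 0,"tz": 0,"wx": 0,"wy": 0,"wz": 0},{"hand": -1,"tx": 0,"ty": 0,"tz": 0,"wx": 0,"wy": 0,"wz": 0},{"hand": -1,"tx": 0,"ty": 0,"tz": 0.7,"wx": 0,"wy": 0,"wz": 0},{"hand": -1,"tx": 0,"ty": 0,"tz": 0.7,"wx": 0,"wy": 0,"wz": 0},{"hand": -1,"tx": 0,"ty": 0,"tz": 0.7,"wx": 0,"wy": 0,"wz": 0},{"hand": -1,"tx": 0,"ty": 0,"tz": 0,"wx": 0,"wy": 0,"wz": 0},{"hand": -1,"tx": 0,"ty": 0,"tz": 0,"wx": 0,"wy": 0,"wz": 0}]}}

```text
time: 19.03
tool_pos: [509.7, 13.6, 76.5]
tcp_rot: [-3.141, 0.004, -0.014]
contact_force: [0.2, -0.2, 0.7]
grip_width: 91.8
```

>>> {"fn": "drive_tool", "kwargs": {"deltas": [{"hand": -1,"tx": 0,"ty": 0,"tz": 0.39,"wx": 0,"wy": 0,"wz": 0},{"hand": -1,"tx": 0,"ty": 0,"tz": 0.39,"wx": 0,"wy": 0,"wz": 0},{"hand": -1,"tx": 0,"ty": 0,"tz": 0,"wx": 0,"wy": 0,"wz": 0},{"hand": 0,"tx": 0,"ty": 0,"tz": 0,"wx": 0,"wy": 0,"wz": 0},{"hand": 0,"tx": 0,"ty": 0,"tz": 0,"wx": 0,"wy": 0,"wz": 0},{"hand": 0.3,"tx": 0,"ty": 0,"tz": 0,"wx": 0,"wy": 0,"wz": 0},{"hand": 1,"tx": 0,"ty": 0,"tz": 0,"wx": 0,"wy": 0,"wz": 0},{"hand": 1,"tx": 0,"ty": 0,"tz": 0,"wx": 0,"wy": 0,"wz": 0},{"hand": 1,"tx": 0,"ty": 0,"tz": 0,"wx": 0,"wy": 0,"wz": 0},{"hand": 1,"tx": 0,"ty": 0,"tz": 0,"wx": 0,"wy": 0,"wz": 0},{"hand": 1,"tx": 0,"ty": 0,"tz": 0,"wx": 0,"wy": 0,"wz": 0},{"hand": 1,"tx": 0,"ty": 0,"tz": 0,"wx": 0,"wy": 0,"wz": 0}]}}

```text
time: 20.03
tool_pos: [511.1, 12.8, 45.9]
tcp_rot: [-3.142, 0.0, -0.015]
contact_force: [0.1, -0.2, -0.1]
grip_width: 36.3
```

>>> {"fn": "drive_tool", "kwargs": {"deltas": [{"hand": 1,"tx": 0,"ty": 0,"tz": -0.4,"wx": 0,"wy": 0,"wz": 0},{"hand": 1,"tx": 0,"ty": 0,"tz": -0.6,"wx": 0,"wy": 0,"wz": 0},{"hand": 1,"tx": 0,"ty": 0,"tz": -0.8,"wx": 0,"wy": 0,"wz": 0},{"hand": 1,"tx": 0,"ty": 0,"tz": -0.8,"wx": 0,"wy": 0,"wz": 0},{"hand": 1,"tx": 0,"ty": 0,"tz": 0,"wx": 0,"wy": 0,"wz": 0},{"hand": 1,"tx": 0,"ty": 0,"tz": 0,"wx": 0,"wy": 0,"wz": 0},{"hand": 1,"tx": 0,"ty": 0,"tz": 0,"wx": 0,"wy": 0,"wz": 0}]}}

```text
time: 20.62
tool_pos: [510.3, 12.9, 148.9]
tcp_rot: [-3.141, 0.002, -0.015]
contact_force: [-1.1, 0.7, -4.1]
grip_width: 31.2
```

>>> {"fn": "drive_tool", "kwargs": {"deltas": [{"hand": 1,"tx": -0.06,"ty": 0.87,"tz": 0,"wx": 0,"wy": 0,"wz": 0},{"hand": 1,"tx": -0.06,"ty": 0.87,"tz": 0,"wx": 0,"wy": 0,"wz": 0},{"hand": 1,"tx": -0.06,"ty": 0.87,"tz": 0,"wx": 0,"wy": 0,"wz": 0},{"hand": 1,"tx": -0.06,"ty": 0.87,"tz": 0,"wx": 0,"wy": 0,"wz": 0},{"hand": 1,"tx": -0.06,"ty": 0.87,"tz": 0,"wx": 0,"wy": 0,"wz": 0},{"hand": 1,"tx": -0.06,"ty": 0.87,"tz": 0,"wx": 0,"wy": 0,"wz": 0},{"hand": 1,"tx": -0.06,"ty": 0.87,"tz": 0,"wx": 0,"wy": 0,"wz": 0},{"hand": 1,"tx": -0.06,"ty": 0.87,"tz": 0,"wx": 0,"wy": 0,"wz": 0},{"hand": 1,"tx": -0.06,"ty": 0.87,"tz": 0,"wx": 0,"wy": 0,"wz": 0},{"hand": 1,"tx": -0.06,"ty": 0.87,"tz": 0,"wx": 0,"wy": 0,"wz": 0},{"hand": 1,"tx": 0,"ty": 0,"tz": 0,"wx": 0,"wy": 0,"wz": 0.75},{"hand": 1,"tx": 0,"ty": 0,"tz": 0,"wx": 0,"wy": 0,"wz": 0.75},{"hand": 1,"tx": 0,"ty": 0,"tz": 0.8,"wx": 0,"wy": 0,"wz": 0},{"hand": 1,"tx": 0,"ty": 0,"tz": 0.8,"wx": 0,"wy": 0,"wz": 0},{"hand": 1,"tx": 0,"ty": 0,"tz": 0,"wx": 0,"wy": 0,"wz": 0},{"hand": 1,"tx": 0,"ty": 0,"tz": 0,"wx": 0,"wy": 0,"wz": 0}]}}

```text
time: 21.95
tool_pos: [480.2, -333.3, 82.9]
tcp_rot: [-3.137, 0.006, -0.146]
contact_force: [0.1, -0.0, -1.7]
grip_width: 31.5
```

```bash
python3 - <<'E'
from h import *
s=capture('scene')[:,:,::-1]
cv2.imwrite('pics/b1.png',cv2.resize(s[150:315,230:460],None,fx=3.2,fy=3.2,interpolation=cv2.INTER_CUBIC))
E
```

```text
(no output)
```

View pics/b1.png

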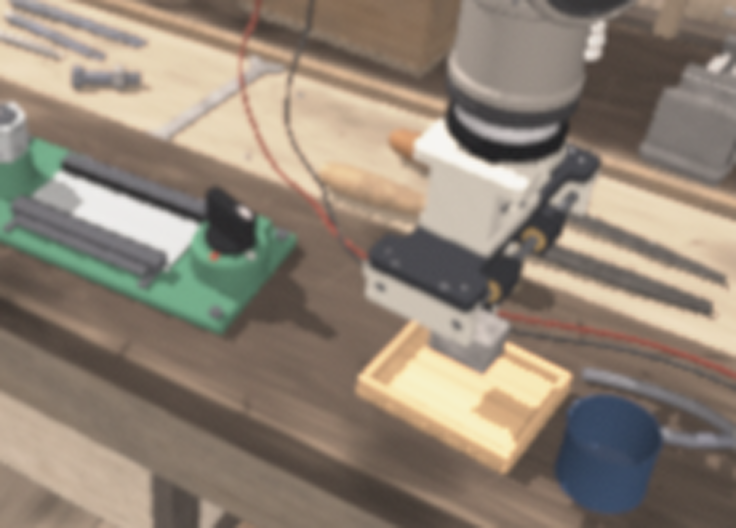

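>>> {"fn": "drive_tool", "kwargs": {"deltas": [{"hand": 1,"tx": 0,"ty": 0,"tz": 0.55,"wx": 0,"wy": 0,"wz": 0},{"hand": 1,"tx": 0,"ty": 0,"tz": 0.55,"wx": 0,"wy": 0,"wz": 0},{"hand": 1,"tx": 0,"ty": 0,"tz": 0,"wx": 0,"wy": 0,"wz": 0},{"hand": 1,"tx": 0,"ty": 0,"tz": 0,"wx": 0,"wy": 0,"wz": 0}]}}

```text
time: 22.33
tool_pos: [482.5, -335.2, 43.1]
tcp_rot: [3.141, -0.001, -0.146]
contact_force: [-0.2, 0.8, -2.9]
grip_width: 31.7
```

>>> {"fn": "drive_tool", "kwargs": {"deltas": [{"hand": 1,"tx": 0,"ty": 0,"tz": 0.07,"wx": 0,"wy": 0,"wz": 0},{"hand": 1,"tx": 0,"ty": 0,"tz": 0.05,"wx": 0,"wy": 0,"wz": 0},{"hand": 1,"tx": 0,"ty": 0,"tz": 0,"wx": 0,"wy": 0,"wz": 0},{"hand": 1,"tx": 0,"ty": 0,"tz": 0,"wx": 0,"wy": 0,"wz": 0}]}}

```text
time: 22.67
tool_pos: [482.9, -335.4, 41.0]
tcp_rot: [3.139, -0.003, -0.145]
contact_force: [-3.5, 3.4, 16.6]
grip_width: 31.0
```

>>> {"fn": "drive_tool", "kwargs": {"deltas": [{"hand": 0.1,"tx": 0,"ty": 0,"tz": 0,"wx": 0,"wy": 0,"wz": 0},{"hand": 0,"tx": 0,"ty": 0,"tz": 0,"wx": 0,"wy": 0,"wz": 0},{"hand": -1,"tx": 0,"ty": 0,"tz": 0,"wx": 0,"wy": 0,"wz": 0},{"hand": -1,"tx": 0,"ty": 0,"tz": 0,"wx": 0,"wy": 0,"wz": 0},{"hand": -1,"tx": 0,"ty": 0,"tz": 0,"wx": 0,"wy": 0,"wz": 0},{"hand": -1,"tx": 0,"ty": 0,"tz": 0,"wx": 0,"wy": 0,"wz": 0},{"hand": -1,"tx": 0,"ty": 0,"tz": -0.6,"wx": 0,"wy": 0,"wz": 0},{"hand": -1,"tx": 0,"ty": 0,"tz": -0.8,"wx": 0,"wy": 0,"wz": 0},{"hand": -1,"tx": 0,"ty": 0,"tz": -0.8,"wx": 0,"wy": 0,"wz": 0},{"hand": -1,"tx": 0,"ty": 0,"tz": -0.8,"wx": 0,"wy": 0,"wz": 0},{"hand": -1,"tx": -0.8,"ty": 0,"tz": 0,"wx": 0,"wy": 0,"wz": 0},{"hand": -1,"tx": -0.8,"ty": 0,"tz": 0,"wx": 0,"wy": 0,"wz": 0},{"hand": -1,"tx": 0,"ty": 0,"tz": 0,"wx": 0,"wy": 0,"wz": 0},{"hand": -1,"tx": 0,"ty": 0,"tz": 0,"wx": 0,"wy": 0,"wz": 0}]}}

```text
time: 23.83
tool_pos: [417.6, -325.3, 157.3]
tcp_rot: [-3.141, 0.0, -0.147]
contact_force: [1.0, 0.5, 0.5]
grip_width: 91.9
```

```bash
cat >> h.py <<'E'
def bushes(t,roi=None,show=True):
    """ring detection: brass mask (R-B) on upsampled top picture"""
    import itertools
    x0,y0,x1,y1=roi; z=cv2.resize(t[y0:y1,x0:x1],None,fx=8,fy=8,interpolation=cv2.INTER_LINEAR).astype(float)
    d=z[:,:,2]-z[:,:,0]; m=((d>42)&(z[:,:,2]>110)).astype(np.uint8); out=[]
    for ct in cv2.findContours(m,0,1)[0]:
        a=cv2.contourArea(ct)/64
        if a>60 and a<200:
            e=cv2.minEnclosingCircle(ct); M=cv2.moments(ct); u=(np.array([M['m10'],M['m01']])/M['m00']+.5)/8-.5+[x0,y0]; out.append((u.round(2),round(a),round(e[1]/8,1)))
    return out
E
python3 - <<'E'
from h import *
t=avg('top');s=avg('scene');cv2.imwrite('pics/t4.png',t);cv2.imwrite('pics/s4.png',s)
cv2.imwrite('pics/s4z.png',cv2.resize(s[145:315,160:460],None,fx=2.6,fy=2.6,interpolation=cv2.INTER_CUBIC))
cv2.imwrite('pics/t4z.png',cv2.resize(t[165:275,120:460],None,fx=2.35,fy=2.35,interpolation=cv2.INTER_CUBIC))
for r in [(160,190,200,220),(360,174,398,200)]:
    for b in bushes(t,r): print(b,onz('top',[b[0]],30).round(1))
E
```

```text
(array([180.21, 203.76]), 94, 5.7) [[563.4 303.8  30. ]]
(array([376.94, 185.82]), 100, 6.0) [[ 612.  -318.8   30. ]]
```

View pics/s4z.png

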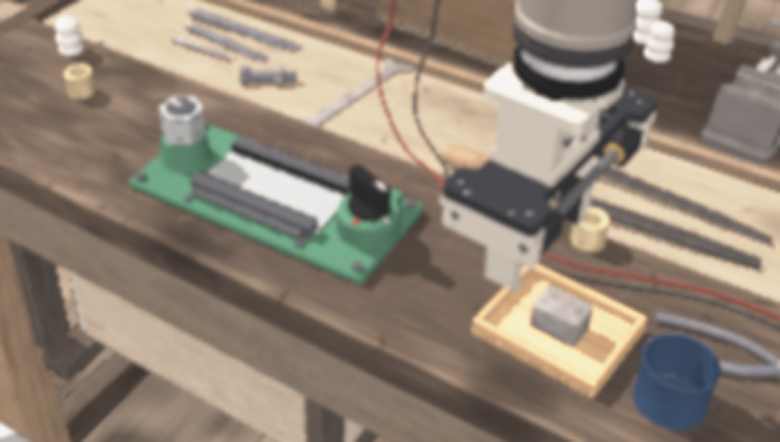

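View pics/t4z.png

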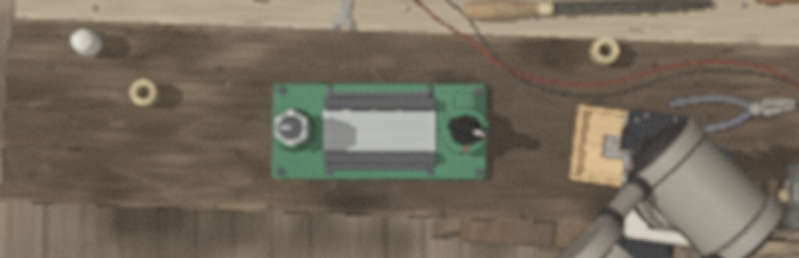

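>>> {"fn": "drive_tool", "kwargs": {"deltas": [{"hand": -1,"tx": 0,"ty": 0,"tz": 0,"wx": 0,"wy": 0,"wz": 0.96},{"hand": -1,"tx": 0,"ty": 0,"tz": 0,"wx": 0,"wy": 0,"wz": 0.96},{"hand": -1,"tx": 0,"ty": 0,"tz": 0,"wx": 0,"wy": 0,"wz": 0.96},{"hand": -1,"tx": 0,"ty": 0,"tz": 0,"wx": 0,"wy": 0,"wz": 0.96},{"hand": -1,"tx": 0,"ty": 0,"tz": 0,"wx": 0,"wy": 0,"wz": 0.96},{"hand": -1,"tx": 0,"ty": 0,"tz": 0,"wx": 0,"wy": 0,"wz": 0.96},{"hand": -1,"tx": 0,"ty": 0,"tz": 0,"wx": 0,"wy": 0,"wz": 0.96},{"hand": -1,"tx": 0,"ty": 0,"tz": 0,"wx": 0,"wy": 0,"wz": 0.96},{"hand": -1,"tx": 0,"ty": 0,"tz": 0,"wx": 0,"wy": 0,"wz": 0.96},{"hand": -1,"tx": 0,"ty": 0,"tz": 0,"wx": 0,"wy": 0,"wz": 0.96},{"hand": -1,"tx": 0,"ty": 0,"tz": 0,"wx": 0,"wy": 0,"wz": 0.96},{"hand": -1,"tx": 0,"ty": 0,"tz": 0,"wx": 0,"wy": 0,"wz": 0.96},{"hand": -1,"tx": 0,"ty": 0,"tz": 0,"wx": 0,"wy": 0,"wz": 0.96},{"hand": -1,"tx": 0,"ty": 0,"tz": 0,"wx": 0,"wy": 0,"wz": 0.96},{"hand": -1,"tx": 0,"ty": 0,"tz": 0,"wx": 0,"wy": 0,"wz": 0.96},{"hand": -1,"tx": 0,"ty": 0,"tz": 0,"wx": 0,"wy": 0,"wz": 0.96},{"hand": -1,"tx": 0,"ty": 0,"tz": 0,"wx": 0,"wy": 0,"wz": 0.96},{"hand": -1,"tx": 0,"ty": 0,"tz": 0,"wx": 0,"wy": 0,"wz": 0}]}}

```text
time: 25.73
tool_pos: [418.9, -325.5, 156.9]
tcp_rot: [3.142, 0.0, -1.573]
contact_force: [0.1, 0.9, -0.2]
grip_width: 91.9
```

>>> {"fn": "drive_tool", "kwargs": {"deltas": [{"hand": -0.5,"tx": -0.03,"ty": -0.7,"tz": 0,"wx": 0,"wy": 0,"wz": 0},{"hand": -0.5,"tx": -0.03,"ty": -0.7,"tz": 0,"wx": 0,"wy": 0,"wz": 0},{"hand": -0.5,"tx": -0.03,"ty": -0.7,"tz": 0,"wx": 0,"wy": 0,"wz": 0},{"hand": -0.5,"tx": -0.03,"ty": -0.7,"tz": 0,"wx": 0,"wy": 0,"wz": 0},{"hand": -0.5,"tx": -0.03,"ty": -0.7,"tz": 0,"wx": 0,"wy": 0,"wz": 0},{"hand": -0.5,"tx": -0.02,"ty": -0.7,"tz": 0,"wx": 0,"wy": 0,"wz": 0},{"hand": -0.5,"tx": 0,"ty": -0.7,"tz": 0,"wx": 0,"wy": 0,"wz": 0},{"hand": -0.5,"tx": 0,"ty": 0,"tz": 0.7,"wx": 0,"wy": 0,"wz": 0},{"hand": -0.5,"tx": 0,"ty": 0,"tz": 0.7,"wx": 0,"wy": 0,"wz": 0},{"hand": -0.5,"tx": 0,"ty": 0,"tz": 0,"wx": 0,"wy": 0,"wz": 0},{"hand": -0.5,"tx": 0,"ty": 0,"tz": 0,"wx": 0,"wy": 0,"wz": 0},{"hand": -0.5,"tx": 0,"ty": 0,"tz": 0,"wx": 0,"wy": 0,"wz": 0}]}}

```text
time: 26.73
tool_pos: [615.1, -319.0, 102.5]
tcp_rot: [-3.14, -0.001, -1.569]
contact_force: [0.7, 0.8, 1.0]
grip_width: 68.9
```

```bash
python3 - <<'E'
from h import *
s=capture('scene')[:,:,::-1]
cv2.imwrite('pics/b2.png',cv2.resize(s[150:315,280:500],None,fx=3.2,fy=3.2,interpolation=cv2.INTER_CUBIC))
E
```

```text
(no output)
```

View pics/b2.png

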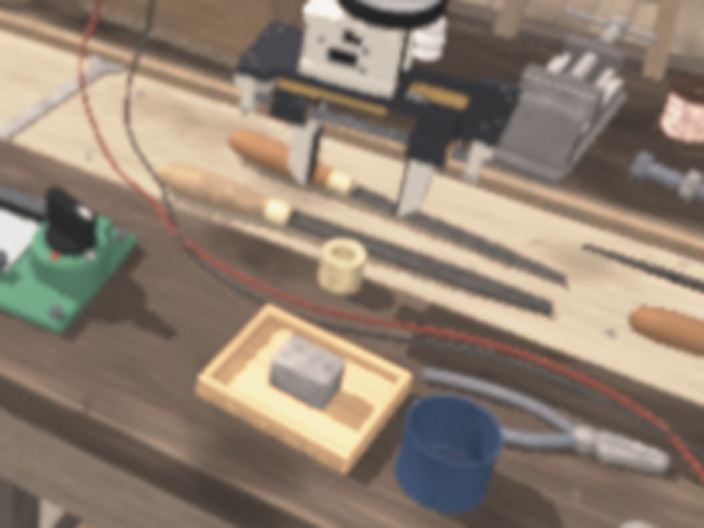

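>>> {"fn": "drive_tool", "kwargs": {"deltas": [{"hand": -0.5,"tx": 0,"ty": 0.03,"tz": 0.6,"wx": 0,"wy": 0,"wz": 0},{"hand": -0.5,"tx": 0,"ty": 0,"tz": 0.6,"wx": 0,"wy": 0,"wz": 0},{"hand": -0.5,"tx": 0,"ty": 0,"tz": 0.6,"wx": 0,"wy": 0,"wz": 0},{"hand": -0.5,"tx": 0,"ty": 0,"tz": 0,"wx": 0,"wy": 0,"wz": 0},{"hand": -0.5,"tx": 0,"ty": 0,"tz": 0,"wx": 0,"wy": 0,"wz": 0},{"hand": 0,"tx": 0,"ty": 0,"tz": 0,"wx": 0,"wy": 0,"wz": 0},{"hand": 0.2,"tx": 0,"ty": 0,"tz": 0,"wx": 0,"wy": 0,"wz": 0},{"hand": 1,"tx": 0,"ty": 0,"tz": 0,"wx": 0,"wy": 0,"wz": 0},{"hand": 1,"tx": 0,"ty": 0,"tz": 0,"wx": 0,"wy": 0,"wz": 0},{"hand": 1,"tx": 0,"ty": 0,"tz": 0,"wx": 0,"wy": 0,"wz": 0},{"hand": 1,"tx": 0,"ty": 0,"tz": 0,"wx": 0,"wy": 0,"wz": 0},{"hand": 1,"tx": 0,"ty": 0,"tz": 0,"wx": 0,"wy": 0,"wz": 0},{"hand": 1,"tx": 0,"ty": 0,"tz": 0,"wx": 0,"wy": 0,"wz": 0},{"hand": 1,"tx": 0,"ty": 0,"tz": 0,"wx": 0,"wy": 0,"wz": 0},{"hand": 1,"tx": 0,"ty": 0,"tz": 0,"wx": 0,"wy": 0,"wz": 0}]}}

```text
time: 28.03
tool_pos: [613.6, -318.8, 29.7]
tcp_rot: [-3.141, -0.001, -1.57]
contact_force: [-1.0, 0.3, 6.0]
grip_width: 33.1
```

>>> {"fn": "drive_tool", "kwargs": {"deltas": [{"hand": 1,"tx": 0,"ty": 0,"tz": -0.4,"wx": 0,"wy": 0,"wz": 0},{"hand": 1,"tx": 0,"ty": 0,"tz": -0.8,"wx": 0,"wy": 0,"wz": 0},{"hand": 1,"tx": 0,"ty": 0,"tz": -0.8,"wx": 0,"wy": 0,"wz": 0},{"hand": 1,"tx": 0,"ty": 0,"tz": -0.8,"wx": 0,"wy": 0,"wz": 0},{"hand": 1,"tx": 0,"ty": 0,"tz": 0,"wx": 0,"wy": 0,"wz": 0},{"hand": 1,"tx": -0.7,"ty": 0.26,"tz": 0,"wx": 0,"wy": 0,"wz": 0},{"hand": 1,"tx": -0.7,"ty": 0.26,"tz": 0,"wx": 0,"wy": 0,"wz": 0},{"hand": 1,"tx": -0.7,"ty": 0.26,"tz": 0,"wx": 0,"wy": 0,"wz": 0},{"hand": 1,"tx": -0.7,"ty": 0.26,"tz": 0,"wx": 0,"wy": 0,"wz": 0},{"hand": 1,"tx": -0.7,"ty": 0.26,"tz": 0,"wx": 0,"wy": 0,"wz": 0},{"hand": 1,"tx": -0.7,"ty": 0.26,"tz": 0,"wx": 0,"wy": 0,"wz": 0},{"hand": 1,"tx": -0.7,"ty": 0.26,"tz": 0,"wx": 0,"wy": 0,"wz": 0},{"hand": 1,"tx": -0.7,"ty": 0.26,"tz": 0,"wx": 0,"wy": 0,"wz": 0},{"hand": 1,"tx": -0.7,"ty": 0.26,"tz": 0,"wx": 0,"wy": 0,"wz": 0},{"hand": 1,"tx": -0.7,"ty": 0.26,"tz": 0,"wx": 0,"wy": 0,"wz": 0},{"hand": 1,"tx": 0,"ty": 0,"tz": 0,"wx": 0,"wy": 0,"wz": 0},{"hand": 1,"tx": 0,"ty": 0,"tz": 0,"wx": 0,"wy": 0,"wz": 0}]}}

```text
time: 29.45
tool_pos: [508.5, -37.3, 140.7]
tcp_rot: [3.141, 0.0, -1.568]
contact_force: [0.9, -0.6, -0.7]
grip_width: 32.9
```

>>> {"fn": "drive_tool", "kwargs": {"deltas": [{"hand": 1,"tx": 0,"ty": 0,"tz": 0,"wx": 0,"wy": 0,"wz": -0.99},{"hand": 1,"tx": 0,"ty": 0,"tz": 0,"wx": 0,"wy": 0,"wz": -0.99},{"hand": 1,"tx": 0,"ty": 0,"tz": 0,"wx": 0,"wy": 0,"wz": -0.99},{"hand": 1,"tx": 0,"ty": 0,"tz": 0,"wx": 0,"wy": 0,"wz": -0.99},{"hand": 1,"tx": 0,"ty": 0,"tz": 0,"wx": 0,"wy": 0,"wz": -0.99},{"hand": 1,"tx": 0,"ty": 0,"tz": 0,"wx": 0,"wy": 0,"wz": -0.99},{"hand": 1,"tx": 0,"ty": 0,"tz": 0,"wx": 0,"wy": 0,"wz": -0.99},{"hand": 1,"tx": 0,"ty": 0,"tz": 0,"wx": 0,"wy": 0,"wz": -0.99},{"hand": 1,"tx": 0,"ty": 0,"tz": 0,"wx": 0,"wy": 0,"wz": -0.99},{"hand": 1,"tx": 0,"ty": 0,"tz": 0,"wx": 0,"wy": 0,"wz": -0.99},{"hand": 1,"tx": 0,"ty": 0,"tz": 0,"wx": 0,"wy": 0,"wz": -0.99},{"hand": 1,"tx": 0,"ty": 0,"tz": 0,"wx": 0,"wy": 0,"wz": -0.99},{"hand": 1,"tx": 0,"ty": 0,"tz": 0,"wx": 0,"wy": 0,"wz": -0.99},{"hand": 1,"tx": 0,"ty": 0,"tz": 0,"wx": 0,"wy": 0,"wz": -0.99},{"hand": 1,"tx": 0,"ty": 0,"tz": 0,"wx": 0,"wy": 0,"wz": -0.99},{"hand": 1,"tx": 0,"ty": 0,"tz": 0,"wx": 0,"wy": 0,"wz": -0.99},{"hand": 1,"tx": 0,"ty": 0,"tz": 0,"wx": 0,"wy": 0,"wz": -0.99},{"hand": 1,"tx": 0,"ty": 0,"tz": 0,"wx": 0,"wy": 0,"wz": -0.99},{"hand": 1,"tx": 0,"ty": 0,"tz": 0,"wx": 0,"wy": 0,"wz": 0}]}}

```text
time: 31.03
tool_pos: [509.6, -39.8, 140.6]
tcp_rot: [3.142, 0.0, -0.013]
contact_force: [0.2, -0.8, -1.6]
grip_width: 33.1
```

```bash
python3 - <<'E'
from h import *
s=capture('scene')[:,:,::-1]
cv2.imwrite('pics/b3.png',cv2.resize(s[145:275,180:380],None,fx=3.8,fy=3.8,interpolation=cv2.INTER_CUBIC))
E
```

```text
(no output)
```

View pics/b3.png

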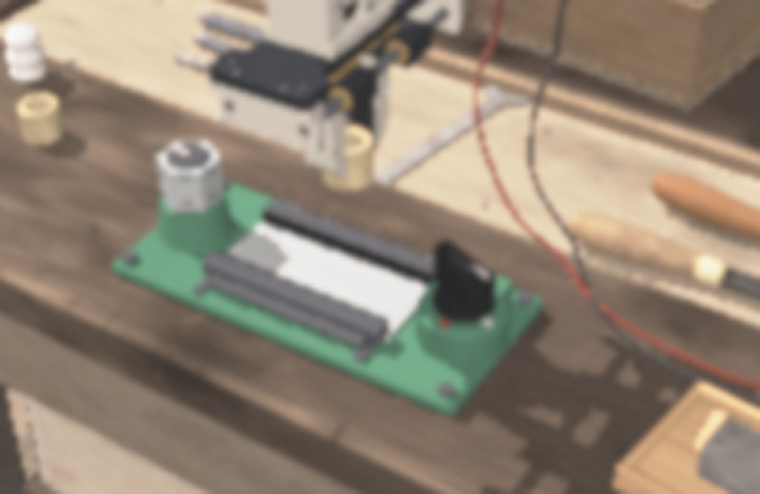

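>>> {"fn": "drive_tool", "kwargs": {"deltas": [{"hand": 1,"tx": 0,"ty": 0,"tz": 0.7,"wx": 0,"wy": 0,"wz": 0},{"hand": 1,"tx": 0,"ty": 0,"tz": 0.7,"wx": 0,"wy": 0,"wz": 0},{"hand": 1,"tx": 0,"ty": 0,"tz": 0.6,"wx": 0,"wy": 0,"wz": 0},{"hand": 1,"tx": 0,"ty": 0,"tz": 0.25,"wx": 0,"wy": 0,"wz": 0},{"hand": 1,"tx": 0,"ty": 0,"tz": 0,"wx": 0,"wy": 0,"wz": 0},{"hand": 1,"tx": 0,"ty": 0,"tz": 0,"wx": 0,"wy": 0,"wz": 0},{"hand": 1,"tx": 0,"ty": 0,"tz": 0,"wx": 0,"wy": 0,"wz": 0},{"hand": 1,"tx": 0,"ty": 0,"tz": 0,"wx": 0,"wy": 0,"wz": 0}]}}

```text
time: 31.75
tool_pos: [510.3, -39.0, 52.5]
tcp_rot: [3.141, -0.003, -0.016]
contact_force: [0.3, 0.2, -0.7]
grip_width: 32.8
```

>>> {"fn": "drive_tool", "kwargs": {"deltas": [{"hand": 1,"tx": 0,"ty": 0,"tz": 0.07,"wx": 0,"wy": 0,"wz": 0},{"hand": 1,"tx": 0,"ty": 0,"tz": 0,"wx": 0,"wy": 0,"wz": 0},{"hand": 1,"tx": 0,"ty": 0,"tz": 0,"wx": 0,"wy": 0,"wz": 0},{"hand": 1,"tx": 0,"ty": 0,"tz": 0,"wx": 0,"wy": 0,"wz": 0}]}}

```text
time: 32.08
tool_pos: [509.3, -38.7, 48.6]
tcp_rot: [3.142, -0.0, -0.015]
contact_force: [-0.7, 0.4, 0.4]
grip_width: 32.8
```

>>> {"fn": "drive_tool", "kwargs": {"deltas": [{"hand": 1,"tx": 0,"ty": 0,"tz": 0.05,"wx": 0,"wy": 0,"wz": 0},{"hand": 1,"tx": 0,"ty": 0,"tz": 0.025,"wx": 0,"wy": 0,"wz": 0},{"hand": 1,"tx": 0,"ty": 0,"tz": 0,"wx": 0,"wy": 0,"wz": 0},{"hand": 1,"tx": 0,"ty": 0,"tz": 0,"wx": 0,"wy": 0,"wz": 0}]}}

```text
time: 32.42
tool_pos: [509.3, -38.7, 45.6]
tcp_rot: [3.142, -0.0, -0.015]
contact_force: [-1.7, -0.1, 3.3]
grip_width: 33.0
```

>>> {"fn": "drive_tool", "kwargs": {"deltas": [{"hand": 0.15,"tx": 0,"ty": 0,"tz": 0,"wx": 0,"wy": 0,"wz": 0},{"hand": 0.1,"tx": 0,"ty": 0,"tz": 0,"wx": 0,"wy": 0,"wz": 0},{"hand": 0,"tx": 0,"ty": 0,"tz": 0,"wx": 0,"wy": 0,"wz": 0},{"hand": -0.5,"tx": 0,"ty": 0,"tz": 0,"wx": 0,"wy": 0,"wz": 0},{"hand": -0.5,"tx": 0,"ty": 0,"tz": 0,"wx": 0,"wy": 0,"wz": 0},{"hand": -0.5,"tx": 0,"ty": 0,"tz": 0,"wx": 0,"wy": 0,"wz": 0},{"hand": -0.5,"tx": 0,"ty": 0,"tz": 0,"wx": 0,"wy": 0,"wz": 0},{"hand": -0.5,"tx": 0,"ty": 0,"tz": -0.5,"wx": 0,"wy": 0,"wz": 0},{"hand": -0.5,"tx": 0,"ty": 0,"tz": -0.7,"wx": 0,"wy": 0,"wz": 0},{"hand": -0.5,"tx": 0,"ty": 0,"tz": -0.7,"wx": 0,"wy": 0,"wz": 0},{"hand": -0.5,"tx": 0,"ty": 0,"tz": -0.7,"wx": 0,"wy": 0,"wz": 0},{"hand": -0.5,"tx": 0,"ty": 0,"tz": 0,"wx": 0,"wy": 0,"wz": 0}]}}

```text
time: 33.42
tool_pos: [512.0, -39.2, 154.5]
tcp_rot: [3.14, -0.009, -0.015]
contact_force: [1.2, -0.0, 1.7]
grip_width: 69.0
```

```bash
python3 - <<'E'
from h import *
s=capture('scene')[:,:,::-1]; t=avg('top',2); cv2.imwrite('pics/t5.png',t)
cv2.imwrite('pics/b4.png',cv2.resize(s[145:275,180:380],None,fx=3.8,fy=3.8,interpolation=cv2.INTER_CUBIC))
for r in [(150,180,215,230)]:
    for b in bushes(t,r): print(b,onz('top',[b[0]],30).round(1))
E
```

```text
(array([174.07, 219.72]), 95, 5.7) [[513.1 322.9  30. ]]
```

View pics/b4.png

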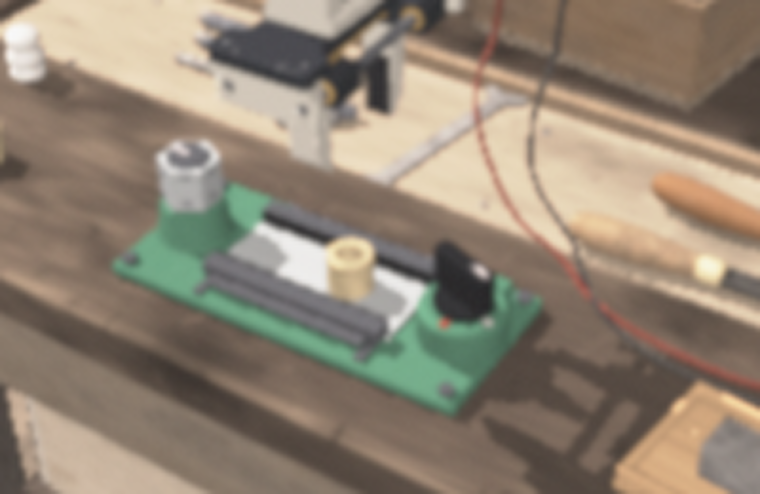

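>>> {"fn": "drive_tool", "kwargs": {"deltas": [{"hand": -0.5,"tx": 0,"ty": -0.9,"tz": 0,"wx": 0,"wy": 0,"wz": 0},{"hand": -0.5,"tx": 0,"ty": -0.9,"tz": 0,"wx": 0,"wy": 0,"wz": 0},{"hand": -0.5,"tx": 0,"ty": -0.9,"tz": 0,"wx": 0,"wy": 0,"wz": 0},{"hand": -0.5,"tx": 0,"ty": -0.9,"tz": 0,"wx": 0,"wy": 0,"wz": 0},{"hand": -0.5,"tx": 0,"ty": -0.9,"tz": 0,"wx": 0,"wy": 0,"wz": 0},{"hand": -0.5,"tx": 0,"ty": -0.9,"tz": 0,"wx": 0,"wy": 0,"wz": 0},{"hand": -0.5,"tx": 0,"ty": -0.9,"tz": 0,"wx": 0,"wy": 0,"wz": 0},{"hand": -0.5,"tx": 0,"ty": -0.9,"tz": 0,"wx": 0,"wy": 0,"wz": 0},{"hand": -0.5,"tx": 0,"ty": -0.9,"tz": 0,"wx": 0,"wy": 0,"wz": 0},{"hand": -0.5,"tx": 0,"ty": -0.9,"tz": 0,"wx": 0,"wy": 0,"wz": 0},{"hand": -0.5,"tx": 0,"ty": 0,"tz": 0,"wx": 0,"wy": 0,"wz": 0},{"hand": -0.5,"tx": 0,"ty": 0,"tz": 0,"wx": 0,"wy": 0,"wz": 0},{"hand": -0.5,"tx": 0,"ty": 0,"tz": 0,"wx": 0,"wy": 0,"wz": 0},{"hand": -0.5,"tx": 0,"ty": 0,"tz": 0,"wx": 0,"wy": 0,"wz": 0}]}}

```text
time: 34.73
tool_pos: [514.3, 319.9, 148.4]
tcp_rot: [3.14, 0.002, -0.016]
contact_force: [0.4, 0.5, 0.7]
grip_width: 68.9
```

```bash
python3 - <<'E'
from h import *
s=avg('scene',2); t=avg('top',2)
cv2.imwrite('pics/b5.png',cv2.resize(s[120:240,110:310],None,fx=3.8,fy=3.8,interpolation=cv2.INTER_CUBIC))
cv2.imwrite('pics/b5t.png',cv2.resize(t[170:260,140:340],None,fx=3.8,fy=3.8,interpolation=cv2.INTER_CUBIC))
for b in bushes(t,(145,180,215,240)): print(b,onz('top',[b[0]],30).round(1))
b=bushes(t,(266,205,310,236)); print(b, [onz('top',[q[0]],46).round(1) for q in b])
print(get_obs()['tool_pos'])
E
```

```text
[] []
[514.88032838 320.23556529 149.40418264]
```

View pics/b5.png

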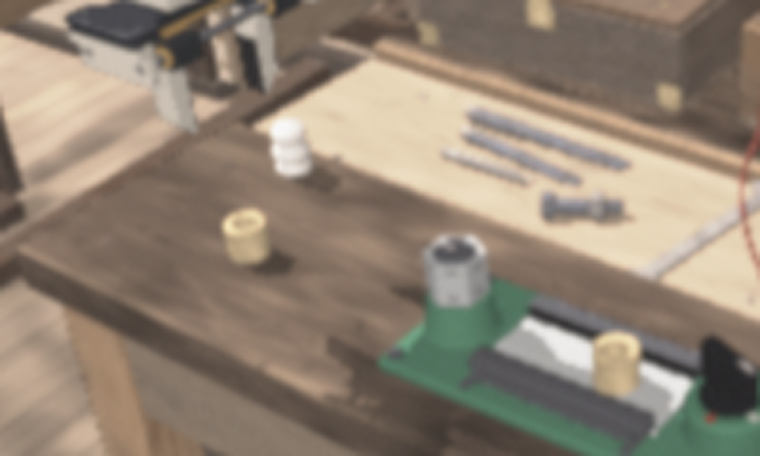

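View pics/b5t.png

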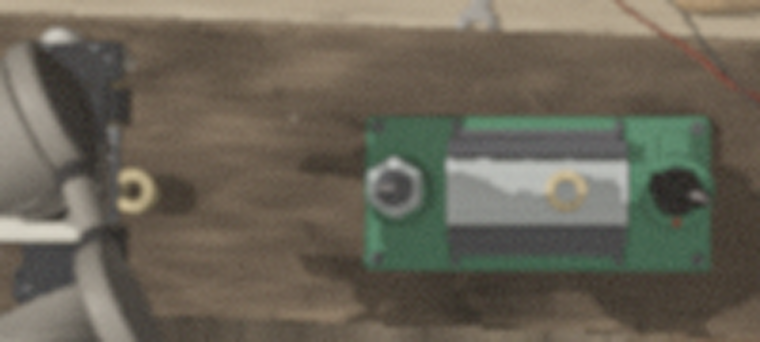

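>>> {"fn": "drive_tool", "kwargs": {"deltas": [{"hand": -0.5,"tx": 0,"ty": -0.07,"tz": 0.6,"wx": 0,"wy": 0,"wz": 0},{"hand": -0.5,"tx": 0,"ty": 0,"tz": 0.7,"wx": 0,"wy": 0,"wz": 0},{"hand": -0.5,"tx": 0,"ty": 0,"tz": 0.7,"wx": 0,"wy": 0,"wz": 0},{"hand": -0.5,"tx": 0,"ty": 0,"tz": 0.7,"wx": 0,"wy": 0,"wz": 0},{"hand": -0.5,"tx": 0,"ty": 0,"tz": 0.25,"wx": 0,"wy": 0,"wz": 0},{"hand": -0.5,"tx": 0,"ty": 0,"tz": 0,"wx": 0,"wy": 0,"wz": 0},{"hand": -0.5,"tx": 0,"ty": 0,"tz": 0,"wx": 0,"wy": 0,"wz": 0},{"hand": -0.5,"tx": 0,"ty": 0,"tz": 0,"wx": 0,"wy": 0,"wz": 0},{"hand": -0.5,"tx": 0,"ty": 0,"tz": 0,"wx": 0,"wy": 0,"wz": 0}]}}

```text
time: 35.68
tool_pos: [515.9, 324.6, 33.4]
tcp_rot: [-3.14, -0.003, -0.015]
contact_force: [-0.9, 0.2, -0.5]
grip_width: 68.4
```

```bash
python3 - <<'E'
from h import *
s=capture('scene')[:,:,::-1]
print(get_obs()['tool_pos'])
cv2.imwrite('pics/b6.png',cv2.resize(s[120:240,110:310],None,fx=3.8,fy=3.8,interpolation=cv2.INTER_CUBIC))
E
```

```text
[515.6661934  324.56812594  33.20865796]
```

View pics/b6.png

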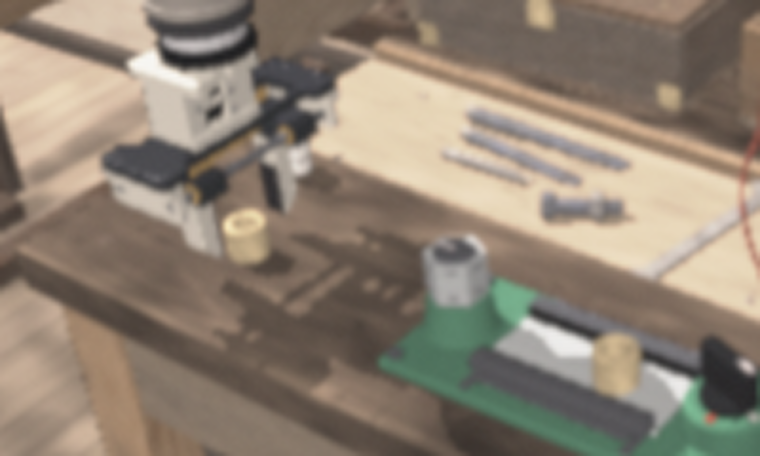

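```bash
python3 - <<'E'
from h import *
P=proj('scene',[[515.7,324.6,19],[515.7,324.6,30],[515.7,324.6,0]]); print((P-[110,120]+.5)*3.8)
c,d=ray('scene',[((246/3.8)+110-.5,223/3.8+120-.5)]); s=(30-c[2])/d[0,2]; print(c+d[0]*s)
E
```

```text
[[247.08571294 233.27817559]
 [244.75668588 222.02110805]
 [251.05507155 252.44368515]]
[515.12829394 322.67616015  30.        ]
```

>>> {"fn": "drive_tool", "kwargs": {"deltas": [{"hand": -0.5,"tx": 0,"ty": 0.04,"tz": 0.09,"wx": 0,"wy": 0,"wz": 0},{"hand": -0.5,"tx": 0,"ty": 0,"tz": 0,"wx": 0,"wy": 0,"wz": 0},{"hand": 0,"tx": 0,"ty": 0,"tz": 0,"wx": 0,"wy": 0,"wz": 0},{"hand": 0.2,"tx": 0,"ty": 0,"tz": 0,"wx": 0,"wy": 0,"wz": 0},{"hand": 1,"tx": 0,"ty": 0,"tz": 0,"wx": 0,"wy": 0,"wz": 0},{"hand": 1,"tx": 0,"ty": 0,"tz": 0,"wx": 0,"wy": 0,"wz": 0},{"hand": 1,"tx": 0,"ty": 0,"tz": 0,"wx": 0,"wy": 0,"wz": 0},{"hand": 1,"tx": 0,"ty": 0,"tz": 0,"wx": 0,"wy": 0,"wz": 0},{"hand": 1,"tx": 0,"ty": 0,"tz": 0,"wx": 0,"wy": 0,"wz": 0},{"hand": 1,"tx": 0,"ty": 0,"tz": 0,"wx": 0,"wy": 0,"wz": 0},{"hand": 1,"tx": 0,"ty": 0,"tz": 0,"wx": 0,"wy": 0,"wz": 0},{"hand": 1,"tx": 0,"ty": 0,"tz": 0,"wx": 0,"wy": 0,"wz": 0}]}}

```text
time: 36.73
tool_pos: [514.6, 322.5, 27.7]
tcp_rot: [-3.142, -0.0, -0.015]
contact_force: [0.1, 0.9, 1.1]
grip_width: 33.2
```

>>> {"fn": "drive_tool", "kwargs": {"deltas": [{"hand": 1,"tx": 0,"ty": 0,"tz": -0.4,"wx": 0,"wy": 0,"wz": 0},{"hand": 1,"tx": 0,"ty": 0,"tz": -0.8,"wx": 0,"wy": 0,"wz": 0},{"hand": 1,"tx": 0,"ty": 0,"tz": -0.8,"wx": 0,"wy": 0,"wz": 0},{"hand": 1,"tx": 0,"ty": 0,"tz": -0.8,"wx": 0,"wy": 0,"wz": 0},{"hand": 1,"tx": 0,"ty": 0,"tz": 0,"wx": 0,"wy": 0,"wz": 0},{"hand": 1,"tx": 0,"ty": 0.78,"tz": 0,"wx": 0,"wy": 0,"wz": 0},{"hand": 1,"tx": 0,"ty": 0.78,"tz": 0,"wx": 0,"wy": 0,"wz": 0},{"hand": 1,"tx": 0,"ty": 0.78,"tz": 0,"wx": 0,"wy": 0,"wz": 0},{"hand": 1,"tx": 0,"ty": 0.78,"tz": 0,"wx": 0,"wy": 0,"wz": 0},{"hand": 1,"tx": 0,"ty": 0.78,"tz": 0,"wx": 0,"wy": 0,"wz": 0},{"hand": 1,"tx": 0,"ty": 0.78,"tz": 0,"wx": 0,"wy": 0,"wz": 0},{"hand": 1,"tx": 0,"ty": 0.78,"tz": 0,"wx": 0,"wy": 0,"wz": 0},{"hand": 1,"tx": 0,"ty": 0.78,"tz": 0,"wx": 0,"wy": 0,"wz": 0},{"hand": 1,"tx": 0,"ty": 0.78,"tz": 0,"wx": 0,"wy": 0,"wz": 0},{"hand": 1,"tx": 0,"ty": 0.78,"tz": 0,"wx": 0,"wy": 0,"wz": 0},{"hand": 1,"tx": 0,"ty": 0,"tz": 0,"wx": 0,"wy": 0,"wz": 0},{"hand": 1,"tx": 0,"ty": 0,"tz": 0,"wx": 0,"wy": 0,"wz": 0},{"hand": 1,"tx": 0,"ty": 0,"tz": 0,"wx": 0,"wy": 0,"wz": 0}]}}

```text
time: 38.23
tool_pos: [509.7, 10.9, 139.5]
tcp_rot: [-3.141, 0.0, -0.016]
contact_force: [-1.0, 0.7, -0.7]
grip_width: 33.1
```

```bash
python3 - <<'E'
from h import *
s=capture('scene')[:,:,::-1]
print(get_obs()['tool_pos'])
cv2.imwrite('pics/b7.png',cv2.resize(s[145:275,180:380],None,fx=3.8,fy=3.8,interpolation=cv2.INTER_CUBIC))
E
```

```text
[509.75455656  11.36065531 139.49804013]
```

View pics/b7.png

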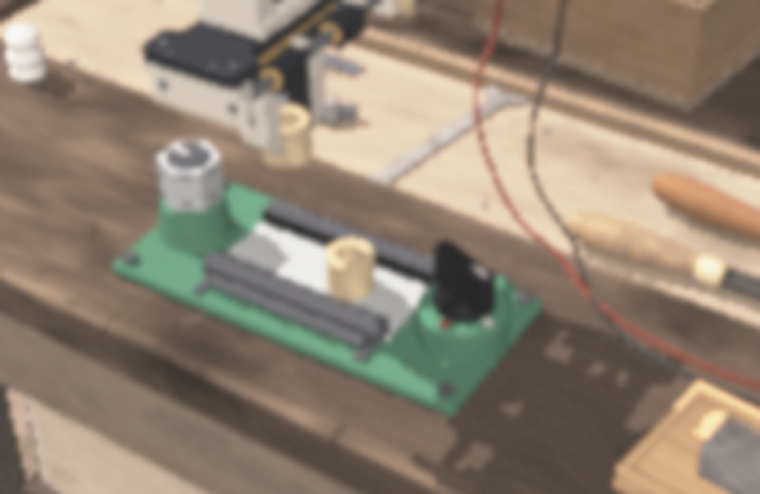

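>>> {"fn": "drive_tool", "kwargs": {"deltas": [{"hand": 1,"tx": 0,"ty": 0,"tz": 0.7,"wx": 0,"wy": 0,"wz": 0},{"hand": 1,"tx": 0,"ty": 0,"tz": 0.7,"wx": 0,"wy": 0,"wz": 0},{"hand": 1,"tx": 0,"ty": 0,"tz": 0.6,"wx": 0,"wy": 0,"wz": 0},{"hand": 1,"tx": 0,"ty": 0,"tz": 0.25,"wx": 0,"wy": 0,"wz": 0},{"hand": 1,"tx": 0,"ty": 0,"tz": 0.05,"wx": 0,"wy": 0,"wz": 0},{"hand": 1,"tx": 0,"ty": 0,"tz": 0,"wx": 0,"wy": 0,"wz": 0},{"hand": 1,"tx": 0,"ty": 0,"tz": 0,"wx": 0,"wy": 0,"wz": 0},{"hand": 1,"tx": 0,"ty": 0,"tz": 0,"wx": 0,"wy": 0,"wz": 0},{"hand": 1,"tx": 0,"ty": 0,"tz": 0,"wx": 0,"wy": 0,"wz": 0}]}}

```text
time: 39.03
tool_pos: [510.8, 10.5, 49.0]
tcp_rot: [3.141, -0.003, -0.015]
contact_force: [-0.9, 0.4, -0.5]
grip_width: 33.2
```

>>> {"fn": "drive_tool", "kwargs": {"deltas": [{"hand": 1,"tx": 0,"ty": 0,"tz": 0.05,"wx": 0,"wy": 0,"wz": 0},{"hand": 1,"tx": 0,"ty": 0,"tz": 0,"wx": 0,"wy": 0,"wz": 0},{"hand": 1,"tx": 0,"ty": 0,"tz": 0,"wx": 0,"wy": 0,"wz": 0},{"hand": 1,"tx": 0,"ty": 0,"tz": 0,"wx": 0,"wy": 0,"wz": 0}]}}

```text
time: 39.37
tool_pos: [510.0, 10.5, 45.8]
tcp_rot: [-3.142, -0.0, -0.015]
contact_force: [-0.3, 0.4, -1.7]
grip_width: 32.9
```

>>> {"fn": "drive_tool", "kwargs": {"deltas": [{"hand": 1,"tx": 0,"ty": 0,"tz": 0.05,"wx": 0,"wy": 0,"wz": 0},{"hand": 1,"tx": 0,"ty": 0,"tz": 0,"wx": 0,"wy": 0,"wz": 0},{"hand": 1,"tx": 0,"ty": 0,"tz": 0,"wx": 0,"wy": 0,"wz": 0}]}}

```text
time: 39.62
tool_pos: [510.1, 10.5, 43.7]
tcp_rot: [-3.142, -0.0, -0.015]
contact_force: [-0.1, 0.2, -0.4]
grip_width: 32.7
```

>>> {"fn": "drive_tool", "kwargs": {"deltas": [{"hand": 0.15,"tx": 0,"ty": 0,"tz": 0.01,"wx": 0,"wy": 0,"wz": 0},{"hand": 0.1,"tx": 0,"ty": 0,"tz": 0,"wx": 0,"wy": 0,"wz": 0},{"hand": 0,"tx": 0,"ty": 0,"tz": 0,"wx": 0,"wy": 0,"wz": 0},{"hand": -0.5,"tx": 0,"ty": 0,"tz": 0,"wx": 0,"wy": 0,"wz": 0},{"hand": -0.5,"tx": 0,"ty": 0,"tz": 0,"wx": 0,"wy": 0,"wz": 0},{"hand": -0.5,"tx": 0,"ty": 0,"tz": 0,"wx": 0,"wy": 0,"wz": 0},{"hand": -0.5,"tx": 0,"ty": 0,"tz": 0,"wx": 0,"wy": 0,"wz": 0},{"hand": -0.5,"tx": 0,"ty": 0,"tz": -0.5,"wx": 0,"wy": 0,"wz": 0},{"hand": -0.5,"tx": 0,"ty": 0,"tz": -0.7,"wx": 0,"wy": 0,"wz": 0},{"hand": -0.5,"tx": 0,"ty": 0,"tz": -0.7,"wx": 0,"wy": 0,"wz": 0},{"hand": -0.5,"tx": 0,"ty": 0,"tz": -0.7,"wx": 0,"wy": 0,"wz": 0},{"hand": -1,"tx": 0,"ty": 0,"tz": 0,"wx": 0,"wy": 0,"wz": 0},{"hand": -1,"tx": 0,"ty": 0,"tz": 0,"wx": 0,"wy": 0,"wz": 0},{"hand": -1,"tx": 0,"ty": 0,"tz": 0,"wx": 0,"wy": 0,"wz": 0}]}}

```text
time: 40.78
tool_pos: [509.4, 10.6, 146.7]
tcp_rot: [-3.141, 0.001, -0.015]
contact_force: [-0.8, 0.6, -0.4]
grip_width: 84.5
```

```bash
python3 - <<'E'
from h import *
s=capture('scene')[:,:,::-1]; 
print(get_obs()['tool_pos'])
cv2.imwrite('pics/b8.png',cv2.resize(s[145:275,180:380],None,fx=3.8,fy=3.8,interpolation=cv2.INTER_CUBIC))
E
```

```text
[509.13097307  10.64799738 146.22585411]
```

View pics/b8.png

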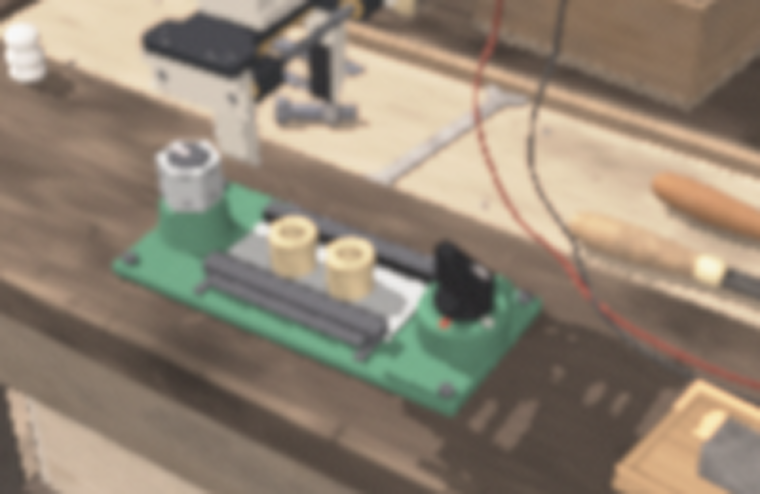

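>>> {"fn": "drive_tool", "kwargs": {"deltas": [{"hand": -1,"tx": 0.01,"ty": -0.75,"tz": 0,"wx": 0,"wy": 0,"wz": 0},{"hand": -1,"tx": 0.01,"ty": -0.75,"tz": 0,"wx": 0,"wy": 0,"wz": 0},{"hand": -1,"tx": 0,"ty": -0.75,"tz": 0,"wx": 0,"wy": 0,"wz": 0},{"hand": -1,"tx": 0,"ty": 0,"tz": 0,"wx": 0,"wy": 0,"wz": -0.97},{"hand": -1,"tx": 0,"ty": 0,"tz": 0,"wx": 0,"wy": 0,"wz": -0.97},{"hand": -1,"tx": 0,"ty": 0,"tz": 0,"wx": 0,"wy": 0,"wz": -0.97},{"hand": -1,"tx": 0,"ty": 0,"tz": 0,"wx": 0,"wy": 0,"wz": -0.97},{"hand": -1,"tx": 0,"ty": 0,"tz": 0,"wx": 0,"wy": 0,"wz": -0.97},{"hand": -1,"tx": 0,"ty": 0,"tz": 0,"wx": 0,"wy": 0,"wz": -0.97},{"hand": -1,"tx": 0,"ty": 0,"tz": 0,"wx": 0,"wy": 0,"wz": 0},{"hand": -1,"tx": 0,"ty": 0,"tz": 0,"wx": 0,"wy": 0,"wz": 0},{"hand": -1,"tx": 0,"ty": 0,"tz": 0,"wx": 0,"wy": 0,"wz": 0}]}}

```text
time: 41.83
tool_pos: [511.7, 100.5, 146.5]
tcp_rot: [-3.141, 0.001, 0.49]
contact_force: [0.5, -1.1, -0.2]
grip_width: 91.9
```

>>> {"fn": "drive_tool", "kwargs": {"deltas": [{"hand": -1,"tx": 0,"ty": 0,"tz": 0.7,"wx": 0,"wy": 0,"wz": 0},{"hand": -1,"tx": 0,"ty": 0,"tz": 0.7,"wx": 0,"wy": 0,"wz": 0},{"hand": -1,"tx": 0,"ty": 0,"tz": 0.6,"wx": 0,"wy": 0,"wz": 0},{"hand": -1,"tx": 0,"ty": 0,"tz": 0,"wx": 0,"wy": 0,"wz": 0},{"hand": -1,"tx": 0,"ty": 0,"tz": 0,"wx": 0,"wy": 0,"wz": 0},{"hand": 0,"tx": 0,"ty": 0,"tz": 0,"wx": 0,"wy": 0,"wz": 0},{"hand": 0,"tx": 0,"ty": 0,"tz": 0,"wx": 0,"wy": 0,"wz": 0},{"hand": 1,"tx": 0,"ty": 0,"tz": 0,"wx": 0,"wy": 0,"wz": 0},{"hand": 1,"tx": 0,"ty": 0,"tz": 0,"wx": 0,"wy": 0,"wz": 0},{"hand": 1,"tx": 0,"ty": 0,"tz": 0,"wx": 0,"wy": 0,"wz": 0},{"hand": 1,"tx": 0,"ty": 0,"tz": 0,"wx": 0,"wy": 0,"wz": 0},{"hand": 1,"tx": 0,"ty": 0,"tz": 0,"wx": 0,"wy": 0,"wz": 0},{"hand": 1,"tx": 0,"ty": 0,"tz": 0,"wx": 0,"wy": 0,"wz": 0},{"hand": 1,"tx": 0,"ty": 0,"tz": 0,"wx": 0,"wy": 0,"wz": 0}]}}

```text
time: 43.0
tool_pos: [511.5, 100.3, 67.4]
tcp_rot: [-3.141, 0.001, 0.493]
contact_force: [-3.5, -2.2, 2.9]
grip_width: 39.6
```

```bash
python3 - <<'E'
from h import *
o=get_obs(); print(o['moment'].round(3),o['contact_force'].round(2),o['joint_positions'].round(2),o['tool_pos'].round(1),o['tcp_rot'].round(3))
t=avg('top',2); cv2.imwrite('pics/t6.png',cv2.resize(t[190:255,225:340],None,fx=6.5,fy=6.5,interpolation=cv2.INTER_CUBIC))
E
```

```text
[-0.385  0.69   0.076] [-3.47 -2.24  2.93] [ 0.05  0.54  1.75 -0.    0.85 -0.45] [511.5 100.3  67.4] [-3.141e+00  1.000e-03  4.930e-01]
```

View pics/t6.png

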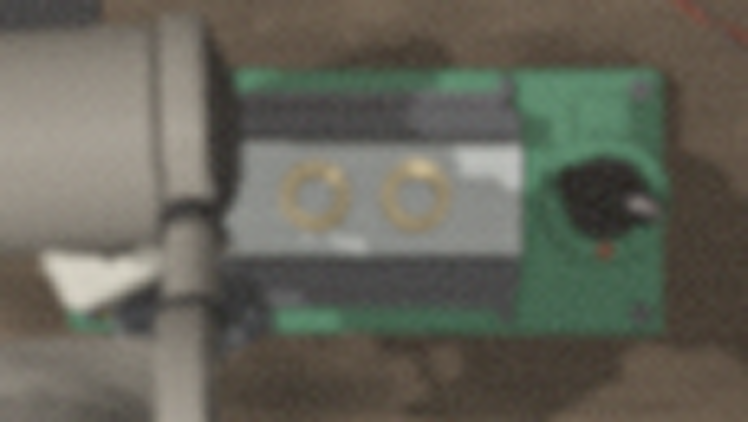

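>>> {"fn": "drive_tool", "kwargs": {"deltas": [{"hand": 1,"tx": 0,"ty": 0,"tz": 0,"wx": 0,"wy": 0,"wz": 0.5},{"hand": 1,"tx": 0,"ty": 0,"tz": 0,"wx": 0,"wy": 0,"wz": 0.9},{"hand": 1,"tx": 0,"ty": 0,"tz": 0,"wx": 0,"wy": 0,"wz": 0.9},{"hand": 1,"tx": 0,"ty": 0,"tz": 0,"wx": 0,"wy": 0,"wz": 0.9},{"hand": 1,"tx": 0,"ty": 0,"tz": 0,"wx": 0,"wy": 0,"wz": 0.9},{"hand": 1,"tx": 0,"ty": 0,"tz": 0,"wx": 0,"wy": 0,"wz": 0.9},{"hand": 1,"tx": 0,"ty": 0,"tz": 0,"wx": 0,"wy": 0,"wz": 0.9},{"hand": 1,"tx": 0,"ty": 0,"tz": 0,"wx": 0,"wy": 0,"wz": 0.9},{"hand": 1,"tx": 0,"ty": 0,"tz": 0,"wx": 0,"wy": 0,"wz": 0.9},{"hand": 1,"tx": 0,"ty": 0,"tz": 0,"wx": 0,"wy": 0,"wz": 0.9},{"hand": 1,"tx": 0,"ty": 0,"tz": 0,"wx": 0,"wy": 0,"wz": 0.9},{"hand": 1,"tx": 0,"ty": 0,"tz": 0,"wx": 0,"wy": 0,"wz": 0.9},{"hand": 1,"tx": 0,"ty": 0,"tz": 0,"wx": 0,"wy": 0,"wz": 0.9},{"hand": 1,"tx": 0,"ty": 0,"tz": 0,"wx": 0,"wy": 0,"wz": 0.9},{"hand": 1,"tx": 0,"ty": 0,"tz": 0,"wx": 0,"wy": 0,"wz": 0.9},{"hand": 1,"tx": 0,"ty": 0,"tz": 0,"wx": 0,"wy": 0,"wz": 0.9},{"hand": 1,"tx": 0,"ty": 0,"tz": 0,"wx": 0,"wy": 0,"wz": 0.9},{"hand": 1,"tx": 0,"ty": 0,"tz": 0,"wx": 0,"wy": 0,"wz": 0.9},{"hand": 1,"tx": 0,"ty": 0,"tz": 0,"wx": 0,"wy": 0,"wz": 0.9},{"hand": 1,"tx": 0,"ty": 0,"tz": 0,"wx": 0,"wy": 0,"wz": 0}]}}

```text
time: 44.77
tool_pos: [511.0, 100.4, 67.3]
tcp_rot: [3.14, 0.001, -0.969]
contact_force: [-4.6, -1.9, 5.0]
grip_width: 40.2
```

>>> {"fn": "drive_tool", "kwargs": {"deltas": [{"hand": 1,"tx": 0,"ty": 0,"tz": 0,"wx": 0,"wy": 0,"wz": 0.9},{"hand": 1,"tx": 0,"ty": 0,"tz": 0,"wx": 0,"wy": 0,"wz": 0.5},{"hand": 1,"tx": 0,"ty": 0,"tz": 0,"wx": 0,"wy": 0,"wz": 0.5},{"hand": 1,"tx": 0,"ty": 0,"tz": 0,"wx": 0,"wy": 0,"wz": 0},{"hand": 1,"tx": 0,"ty": 0,"tz": 0,"wx": 0,"wy": 0,"wz": 0}]}}

```text
time: 45.18
tool_pos: [511.0, 100.4, 67.3]
tcp_rot: [3.14, 0.001, -1.131]
contact_force: [-5.5, -1.0, 4.6]
grip_width: 39.5
```

```bash
python3 - <<'E'
from h import *
o=get_obs(); print(o['moment'].round(3),o['contact_force'].round(2),o['tau'].round(3)[-1],o['joint_positions'].round(2),o['tool_pos'].round(1),o['tcp_rot'].round(3))
E
```

```text
[-0.314  0.908 -0.111] [-5.45 -1.02  4.58] -0.038 [0.05 0.54 1.75 0.   0.85 1.18] [511.  100.4  67.3] [ 3.140e+00  1.000e-03 -1.131e+00]
```

>>> {"fn": "drive_tool", "kwargs": {"deltas": [{"hand": 1,"tx": 0,"ty": 0,"tz": 0,"wx": 0,"wy": 0,"wz": 0.5},{"hand": 1,"tx": 0,"ty": 0,"tz": 0,"wx": 0,"wy": 0,"wz": 0.5},{"hand": 1,"tx": 0,"ty": 0,"tz": 0,"wx": 0,"wy": 0,"wz": 0.2},{"hand": 1,"tx": 0,"ty": 0,"tz": 0,"wx": 0,"wy": 0,"wz": 0},{"hand": 1,"tx": 0,"ty": 0,"tz": 0,"wx": 0,"wy": 0,"wz": 0}]}}

```text
time: 45.6
tool_pos: [511.0, 100.4, 67.3]
tcp_rot: [3.139, 0.001, -1.235]
contact_force: [-4.7, -2.0, 5.5]
grip_width: 40.0
```

```bash
python3 - <<'E'
from h import *
o=get_obs(); print(o['moment'].round(3),o['contact_force'].round(2),o['tau'].round(3)[-1],o['tool_pos'].round(1),o['tcp_rot'].round(3))
E
```

```text
[-0.297  0.834 -0.037] [-4.71 -1.95  5.47] -0.083 [511.  100.4  67.3] [ 3.139e+00  1.000e-03 -1.235e+00]
```

>>> {"fn": "drive_tool", "kwargs": {"deltas": [{"hand": 1,"tx": 0,"ty": 0,"tz": 0,"wx": 0,"wy": 0,"wz": 0.3},{"hand": 1,"tx": 0,"ty": 0,"tz": 0,"wx": 0,"wy": 0,"wz": 0.3},{"hand": 1,"tx": 0,"ty": 0,"tz": 0,"wx": 0,"wy": 0,"wz": 0},{"hand": 1,"tx": 0,"ty": 0,"tz": 0,"wx": 0,"wy": 0,"wz": 0}]}}

```text
time: 45.93
tool_pos: [511.0, 100.5, 67.3]
tcp_rot: [3.139, 0.0, -1.287]
contact_force: [-4.7, -0.8, 5.6]
grip_width: 39.9
```

```bash
python3 - <<'E'
from h import *
o=get_obs(); print(o['moment'].round(3),o['contact_force'].round(2),o['tau'].round(3)[-1],o['tool_pos'].round(1),o['tcp_rot'].round(3))
E
```

```text
[-0.258  0.888  0.105] [-4.72 -0.79  5.59] 0.22 [511.  100.5  67.3] [ 3.139  0.    -1.287]
```

>>> {"fn": "drive_tool", "kwargs": {"deltas": [{"hand": 1,"tx": 0,"ty": 0,"tz": 0,"wx": 0,"wy": 0,"wz": 0.3},{"hand": 1,"tx": 0,"ty": 0,"tz": 0,"wx": 0,"wy": 0,"wz": 0.3},{"hand": 1,"tx": 0,"ty": 0,"tz": 0,"wx": 0,"wy": 0,"wz": 0},{"hand": 1,"tx": 0,"ty": 0,"tz": 0,"wx": 0,"wy": 0,"wz": 0}]}}

```text
time: 46.27
tool_pos: [511.0, 100.5, 67.3]
tcp_rot: [3.139, 0.0, -1.338]
contact_force: [-4.7, -1.4, 5.3]
grip_width: 39.8
```

```bash
python3 - <<'E'
from h import *
o=get_obs(); print(o['moment'].round(3),o['contact_force'].round(2),o['tau'].round(3)[-1],o['tool_pos'].round(1),o['tcp_rot'].round(3))
t=avg('top',2); cv2.imwrite('pics/t7.png',cv2.resize(t[190:255,225:340],None,fx=6.5,fy=6.5,interpolation=cv2.INTER_CUBIC))
o=get_obs(); print(o['moment'].round(3),o['tau'].round(3)[-1])
E
```

```text
[-0.118  0.894  0.563] [-4.72 -1.38  5.26] 0.66 [511.  100.5  67.3] [ 3.139  0.    -1.338]
[-0.145  0.88   0.632] 0.617
```

View pics/t7.png

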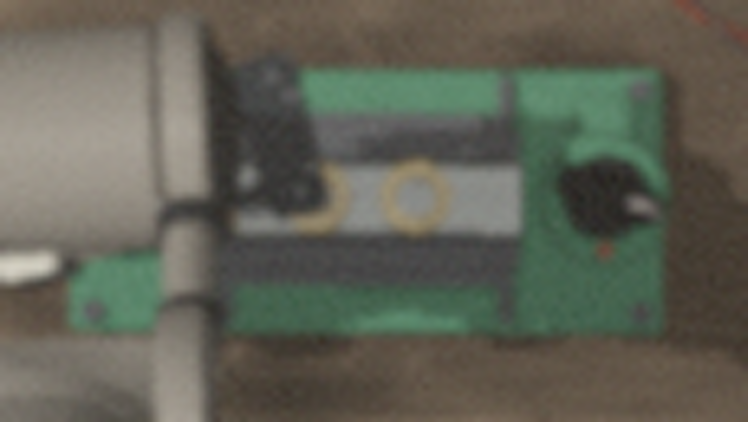

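>>> {"fn": "drive_tool", "kwargs": {"deltas": [{"hand": -0.4,"tx": 0,"ty": 0,"tz": 0,"wx": 0,"wy": 0,"wz": 0},{"hand": -0.4,"tx": 0,"ty": 0,"tz": 0,"wx": 0,"wy": 0,"wz": 0},{"hand": -0.4,"tx": 0,"ty": 0,"tz": 0,"wx": 0,"wy": 0,"wz": 0},{"hand": -0.4,"tx": 0,"ty": 0,"tz": 0,"wx": 0,"wy": 0,"wz": 0},{"hand": -0.4,"tx": 0,"ty": 0,"tz": 0,"wx": 0,"wy": 0,"wz": 0},{"hand": -0.4,"tx": 0,"ty": 0,"tz": -0.6,"wx": 0,"wy": 0,"wz": 0},{"hand": -0.4,"tx": 0,"ty": 0,"tz": -0.8,"wx": 0,"wy": 0,"wz": 0},{"hand": -0.4,"tx": 0,"ty": 0,"tz": -0.8,"wx": 0,"wy": 0,"wz": 0},{"hand": -0.4,"tx": 0,"ty": 0,"tz": 0,"wx": 0,"wy": 0,"wz": 0},{"hand": -0.4,"tx": 0,"ty": 0,"tz": 0,"wx": 0,"wy": 0,"wz": 0}]}}

```text
time: 47.2
tool_pos: [513.2, 100.6, 157.1]
tcp_rot: [-3.137, -0.001, -1.34]
contact_force: [-0.2, -0.3, -0.8]
grip_width: 64.7
```

>>> {"fn": "drive_tool", "kwargs": {"deltas": [{"hand": -1,"tx": 0,"ty": 0,"tz": 0,"wx": 0,"wy": 0,"wz": -0.91},{"hand": -1,"tx": 0,"ty": 0,"tz": 0,"wx": 0,"wy": 0,"wz": -0.91},{"hand": -1,"tx": 0,"ty": 0,"tz": 0,"wx": 0,"wy": 0,"wz": -0.91},{"hand": -1,"tx": 0,"ty": 0,"tz": 0,"wx": 0,"wy": 0,"wz": -0.91},{"hand": -1,"tx": 0,"ty": 0,"tz": 0,"wx": 0,"wy": 0,"wz": -0.91},{"hand": -1,"tx": 0,"ty": 0,"tz": 0,"wx": 0,"wy": 0,"wz": -0.91},{"hand": -1,"tx": 0,"ty": 0,"tz": 0,"wx": 0,"wy": 0,"wz": -0.91},{"hand": -1,"tx": 0,"ty": 0,"tz": 0,"wx": 0,"wy": 0,"wz": -0.91},{"hand": -1,"tx": 0,"ty": 0,"tz": 0,"wx": 0,"wy": 0,"wz": -0.91},{"hand": -1,"tx": 0,"ty": 0,"tz": 0,"wx": 0,"wy": 0,"wz": -0.91},{"hand": -1,"tx": 0,"ty": 0,"tz": 0,"wx": 0,"wy": 0,"wz": -0.91},{"hand": -1,"tx": 0,"ty": 0,"tz": 0,"wx": 0,"wy": 0,"wz": -0.91},{"hand": -1,"tx": 0,"ty": 0,"tz": 0,"wx": 0,"wy": 0,"wz": 0},{"hand": -1,"tx": 0,"ty": 0,"tz": 0,"wx": 0,"wy": 0,"wz": 0}]}}

```text
time: 48.37
tool_pos: [511.5, 100.5, 154.1]
tcp_rot: [3.141, 0.002, -0.389]
contact_force: [0.7, -0.4, -0.2]
grip_width: 91.5
```

>>> {"fn": "drive_tool", "kwargs": {"deltas": [{"hand": -1,"tx": 0.298,"ty": 0.767,"tz": 0,"wx": 0,"wy": 0,"wz": 0},{"hand": -1,"tx": 0.298,"ty": 0.767,"tz": 0,"wx": 0,"wy": 0,"wz": 0},{"hand": -1,"tx": 0.298,"ty": 0.767,"tz": 0,"wx": 0,"wy": 0,"wz": 0},{"hand": -1,"tx": 0.298,"ty": 0.767,"tz": 0,"wx": 0,"wy": 0,"wz": 0},{"hand": -1,"tx": 0.298,"ty": 0.767,"tz": 0,"wx": 0,"wy": 0,"wz": 0},{"hand": -1,"tx": 0.298,"ty": 0.767,"tz": 0,"wx": 0,"wy": 0,"wz": 0},{"hand": -1,"tx": 0.298,"ty": 0.767,"tz": 0,"wx": 0,"wy": 0,"wz": 0},{"hand": -1,"tx": 0,"ty": 0,"tz": 0,"wx": 0,"wy": 0,"wz": 0},{"hand": -1,"tx": 0,"ty": 0,"tz": 0,"wx": 0,"wy": 0,"wz": 0},{"hand": -1,"tx": 0,"ty": 0,"tz": 0,"wx": 0,"wy": 0,"wz": 0},{"hand": -1,"tx": 0,"ty": 0,"tz": 0,"wx": 0,"wy": 0,"wz": 0}]}}

```text
time: 49.28
tool_pos: [508.2, -128.6, 155.0]
tcp_rot: [-3.141, 0.001, -0.387]
contact_force: [-0.5, 0.6, -0.0]
grip_width: 91.9
```

```bash
python3 - <<'E'
from h import *
print(get_obs()['tool_pos'])
s=capture('scene')[:,:,::-1]; t=avg('top',2)
cv2.imwrite('pics/b9.png',cv2.resize(s[145:275,180:380],None,fx=3.8,fy=3.8,interpolation=cv2.INTER_CUBIC))
cv2.imwrite('pics/t9.png',cv2.resize(t[190:255,225:340],None,fx=6.5,fy=6.5,interpolation=cv2.INTER_CUBIC))
E
```

```text
[ 508.16433658 -128.64346195  154.99230496]
```

View pics/b9.png

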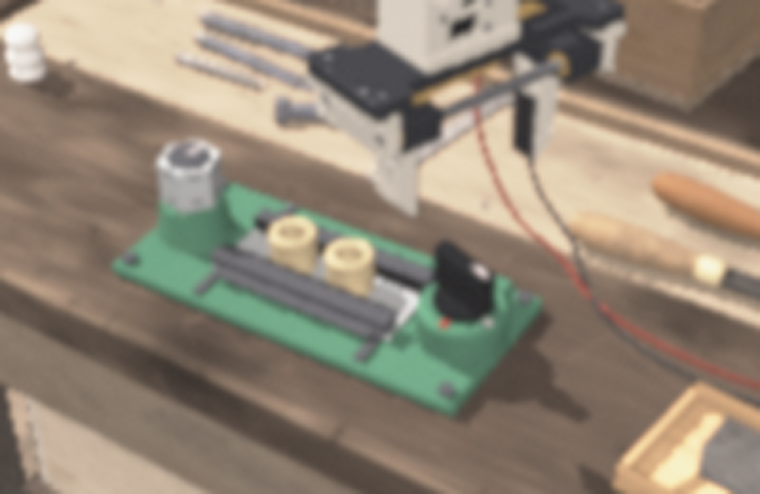

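View pics/t9.png

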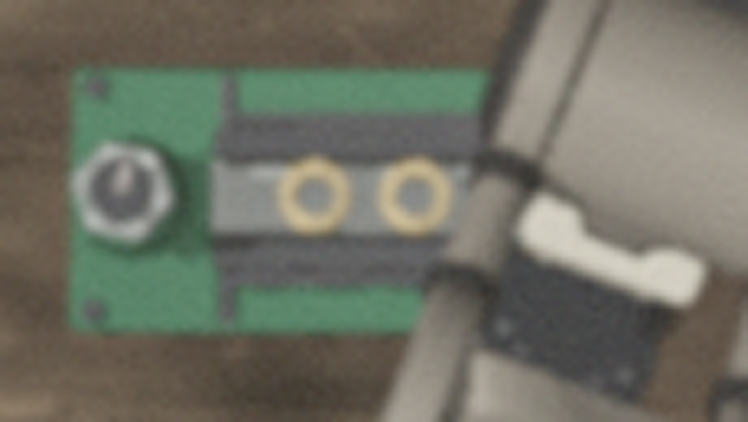

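>>> {"fn": "drive_tool", "kwargs": {"deltas": [{"hand": -1,"tx": -0.01,"ty": 0.03,"tz": 0.7,"wx": 0,"wy": 0,"wz": 0},{"hand": -1,"tx": 0,"ty": 0,"tz": 0.7,"wx": 0,"wy": 0,"wz": 0},{"hand": -1,"tx": 0,"ty": 0,"tz": 0.6,"wx": 0,"wy": 0,"wz": 0},{"hand": -1,"tx": 0,"ty": 0,"tz": 0.25,"wx": 0,"wy": 0,"wz": 0},{"hand": -1,"tx": 0,"ty": 0,"tz": 0,"wx": 0,"wy": 0,"wz": 0},{"hand": -1,"tx": 0,"ty": 0,"tz": 0,"wx": 0,"wy": 0,"wz": 0},{"hand": 0.5,"tx": 0,"ty": 0,"tz": 0,"wx": 0,"wy": 0,"wz": 0},{"hand": 0.5,"tx": 0,"ty": 0,"tz": 0,"wx": 0,"wy": 0,"wz": 0},{"hand": 0.5,"tx": 0,"ty": 0,"tz": 0,"wx": 0,"wy": 0,"wz": 0},{"hand": 1,"tx": 0,"ty": 0,"tz": 0,"wx": 0,"wy": 0,"wz": 0},{"hand": 1,"tx": 0,"ty": 0,"tz": 0,"wx": 0,"wy": 0,"wz": 0},{"hand": 1,"tx": 0,"ty": 0,"tz": 0,"wx": 0,"wy": 0,"wz": 0},{"hand": 1,"tx": 0,"ty": 0,"tz": 0,"wx": 0,"wy": 0,"wz": 0},{"hand": 1,"tx": 0,"ty": 0,"tz": 0,"wx": 0,"wy": 0,"wz": 0},{"hand": 1,"tx": 0,"ty": 0,"tz": 0,"wx": 0,"wy": 0,"wz": 0},{"hand": 1,"tx": 0,"ty": 0,"tz": 0,"wx": 0,"wy": 0,"wz": 0},{"hand": 1,"tx": 0,"ty": 0,"tz": 0,"wx": 0,"wy": 0,"wz": 0},{"hand": 1,"tx": 0,"ty": 0,"tz": 0,"wx": 0,"wy": 0,"wz": 0}]}}

```text
time: 50.93
tool_pos: [507.5, -130.8, 65.2]
tcp_rot: [-3.141, 0.0, -0.387]
contact_force: [-0.3, 0.6, 0.1]
grip_width: 16.7
```

>>> {"fn": "drive_tool", "kwargs": {"deltas": [{"hand": 1,"tx": 0,"ty": 0,"tz": 0,"wx": 0,"wy": 0,"wz": 0},{"hand": 1,"tx": 0,"ty": 0,"tz": 0,"wx": 0,"wy": 0,"wz": 0},{"hand": 1,"tx": 0,"ty": 0,"tz": 0,"wx": 0,"wy": 0,"wz": 0},{"hand": 1,"tx": 0,"ty": 0,"tz": 0,"wx": 0,"wy": 0,"wz": 0.7},{"hand": 1,"tx": 0,"ty": 0,"tz": 0,"wx": 0,"wy": 0,"wz": 0.7},{"hand": 1,"tx": 0,"ty": 0,"tz": 0,"wx": 0,"wy": 0,"wz": 0.7},{"hand": 1,"tx": 0,"ty": 0,"tz": 0,"wx": 0,"wy": 0,"wz": 0.7},{"hand": 1,"tx": 0,"ty": 0,"tz": 0,"wx": 0,"wy": 0,"wz": 0.7},{"hand": 1,"tx": 0,"ty": 0,"tz": 0,"wx": 0,"wy": 0,"wz": 0.7}]}}

```text
time: 51.68
tool_pos: [506.6, -130.4, 65.2]
tcp_rot: [3.141, 0.002, -0.756]
contact_force: [-3.9, 1.7, 3.7]
grip_width: 14.0
```

>>> {"fn": "drive_tool", "kwargs": {"deltas": [{"hand": 1,"tx": 0,"ty": 0,"tz": 0,"wx": 0,"wy": 0,"wz": 0.7},{"hand": 1,"tx": 0,"ty": 0,"tz": 0,"wx": 0,"wy": 0,"wz": 0.7},{"hand": 1,"tx": 0,"ty": 0,"tz": 0,"wx": 0,"wy": 0,"wz": 0.7},{"hand": 1,"tx": 0,"ty": 0,"tz": 0,"wx": 0,"wy": 0,"wz": 0.7},{"hand": 1,"tx": 0,"ty": 0,"tz": 0,"wx": 0,"wy": 0,"wz": 0.7},{"hand": 1,"tx": 0,"ty": 0,"tz": 0,"wx": 0,"wy": 0,"wz": 0.7},{"hand": 1,"tx": 0,"ty": 0,"tz": 0,"wx": 0,"wy": 0,"wz": 0.7},{"hand": 1,"tx": 0,"ty": 0,"tz": 0,"wx": 0,"wy": 0,"wz": 0.7},{"hand": 1,"tx": 0,"ty": 0,"tz": 0,"wx": 0,"wy": 0,"wz": 0.7},{"hand": 1,"tx": 0,"ty": 0,"tz": 0,"wx": 0,"wy": 0,"wz": 0.7},{"hand": 1,"tx": 0,"ty": 0,"tz": 0,"wx": 0,"wy": 0,"wz": 0.7},{"hand": 1,"tx": 0,"ty": 0,"tz": 0,"wx": 0,"wy": 0,"wz": 0.7},{"hand": 1,"tx": 0,"ty": 0,"tz": 0,"wx": 0,"wy": 0,"wz": 0.7},{"hand": 1,"tx": 0,"ty": 0,"tz": 0,"wx": 0,"wy": 0,"wz": 0.6},{"hand": 1,"tx": 0,"ty": 0,"tz": 0,"wx": 0,"wy": 0,"wz": 0},{"hand": 1,"tx": 0,"ty": 0,"tz": 0,"wx": 0,"wy": 0,"wz": 0}]}}

```text
time: 53.02
tool_pos: [506.2, -129.5, 65.2]
tcp_rot: [3.139, 0.002, -1.599]
contact_force: [-5.8, 5.4, 5.4]
grip_width: 14.1
```

```bash
python3 - <<'E'
from h import *
o=get_obs(); print(o['moment'].round(3),o['contact_force'].round(2),o['tau'].round(3)[-1],o['tool_pos'].round(1),o['tcp_rot'].round(3))
E
```

```text
[0.757 1.047 0.303] [-5.78  5.44  5.44] 0.426 [ 506.2 -129.5   65.2] [ 3.139e+00  2.000e-03 -1.599e+00]
```

>>> {"fn": "drive_tool", "kwargs": {"deltas": [{"hand": -0.6,"tx": 0,"ty": 0,"tz": 0,"wx": 0,"wy": 0,"wz": 0},{"hand": -0.6,"tx": 0,"ty": 0,"tz": 0,"wx": 0,"wy": 0,"wz": 0},{"hand": -0.6,"tx": 0,"ty": 0,"tz": 0,"wx": 0,"wy": 0,"wz": 0},{"hand": -0.6,"tx": 0,"ty": 0,"tz": 0,"wx": 0,"wy": 0,"wz": 0},{"hand": -0.6,"tx": 0,"ty": 0,"tz": 0,"wx": 0,"wy": 0,"wz": 0},{"hand": -0.6,"tx": 0,"ty": 0,"tz": 0,"wx": 0,"wy": 0,"wz": 0},{"hand": -0.6,"tx": 0,"ty": 0,"tz": -0.7,"wx": 0,"wy": 0,"wz": 0},{"hand": -0.6,"tx": 0,"ty": 0,"tz": -0.8,"wx": 0,"wy": 0,"wz": 0},{"hand": -0.6,"tx": 0,"ty": 0,"tz": -0.8,"wx": 0,"wy": 0,"wz": 0},{"hand": -0.6,"tx": 0,"ty": 0,"tz": -0.8,"wx": 0,"wy": 0,"wz": 0},{"hand": -0.6,"tx": 0,"ty": 0.8,"tz": 0,"wx": 0,"wy": 0,"wz": 0},{"hand": -0.6,"tx": 0,"ty": 0.8,"tz": 0,"wx": 0,"wy": 0,"wz": 0},{"hand": -0.6,"tx": 0,"ty": 0.8,"tz": 0,"wx": 0,"wy": 0,"wz": 0},{"hand": -0.6,"tx": 0,"ty": 0,"tz": 0,"wx": 0,"wy": 0,"wz": 0},{"hand": -0.6,"tx": 0,"ty": 0,"tz": 0,"wx": 0,"wy": 0,"wz": 0},{"hand": -0.6,"tx": 0,"ty": 0,"tz": 0,"wx": 0,"wy": 0,"wz": 0}]}}

```text
time: 54.35
tool_pos: [412.3, -128.5, 189.8]
tcp_rot: [-3.14, -0.001, -1.6]
contact_force: [1.2, -0.9, -0.3]
grip_width: 73.2
```

```bash
python3 - <<'E'
from h import *
s=avg('scene',3); t=avg('top',3)
cv2.imwrite('pics/b10.png',cv2.resize(s[150:315,170:450],None,fx=2.8,fy=2.8,interpolation=cv2.INTER_CUBIC))
cv2.imwrite('pics/t10.png',cv2.resize(t[165:275,140:440],None,fx=2.6,fy=2.6,interpolation=cv2.INTER_CUBIC))
print([(b,onz('top',[b[0]],46).round(1)) for b in bushes(t,(262,205,310,236))])
E
```

```text
[((array([272.93, 219.65]), 72, 5.3), array([[508.3,  10.8,  46. ]]))]
```

View pics/b10.png

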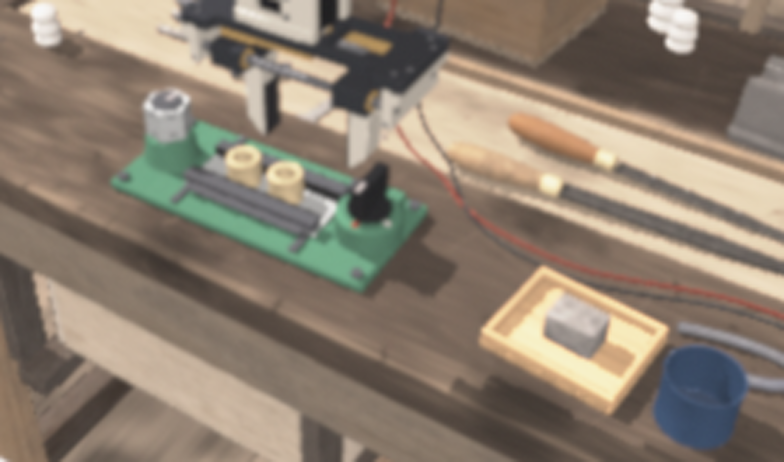

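View pics/t10.png

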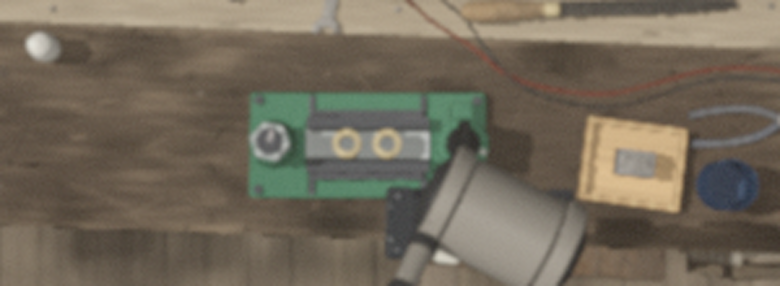

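```bash
python3 - <<'E'
from h import *
o=get_obs(); print(o['dq'].round(3),o['contact_force'].round(1))
print(close_job())
E
```

```text
[-0.002 -0.003  0.006 -0.001 -0.    -0.002] [ 0.2 -0.4  0.2]
the job is handed in; nothing more can be done
None
```

The job is done and handed in at about 54 s of the 208 s allowed; no verdict was reported.

- **Release and opening:** I turned the knob anticlockwise by 1.20 rad until its pointer reached the white dot. I then opened the sleeve to about 1.55 rad.
- **Block:** The steel block was lifted out and set down near the middle of the tray.
- **Bushes:** Both brass bushes in view were stood upright on the bed, at about y = ±25 mm in the clamp frame. No third bush showed in any picture. One bush was knocked about 5 cm aside before I picked it up, so I found it again in the pictures first.
- **Grip and lock:** I wound the sleeve clockwise to about -0.28 rad by the tool's yaw, with 0.6 N m measured. Only then did I turn the knob clockwise to its stop, with 0.3 N m against it.

**Last checks:**
- The final pictures show both bushes upright between the closed jaws, the knob bar back along the clamp's x, and the block in the tray.
- The insulator and tin stand where they were, and the arm was clear and still with no contact force.
- The final top-view mask picked out only one of the two bushes, because the other stood close to the arm. The second one I confirmed only by eye, in both views.
- The top camera read about 1.5 to 2 mm short in x compared with where the gripper met the sleeve, so I corrected for that.
- The sleeve angle at grip, about -0.28 rad, is past the stated -0.17 to -0.22. I put that down to twist in the arm and the gripper's hold, but did not measure the sleeve directly.

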